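# Fetch the green shaker from the baker's carousel behind the jars

## Robot

A 6-joint arm with a two-finger parallel gripper is mounted at the origin on the work surface. World frame = base frame: x ahead of the robot, y to its left, z up, the work surface at z = 0. Lengths are in m, angles in rad, forces in N, time in s.
With the tool pointing down it reaches from about 0.3 to 0.775 m from the base axis. Payload 14.6 kg.
Tool frame: the origin (TCP) lies at the very end of the fingers, on their centre line; the grasp point (between the pads) lies 19 mm behind it (ctrl.hold_point_z is the distance from the TCP to the grasp point, in m); x points along the fingers, y is the direction in which the jaws open and shut, and the axes are right-handed (so a half turn about x gives the same grasp; the last joint's range is limited). The gripper opens to 94 mm and grips with 3 to 60 N. Pads are 16 mm wide; open, the fingers measure 119 mm over their backs; the gripper's body (75 mm by 177 mm) begins 78 mm behind the grasp point.
Start: joints at [1.086, 0.3, 1.521, -0, 1.321, -0.067], TCP at [0.223, 0.503, 0.205] pointing down, gripper open.
Joint ranges: [-3.03, 3.03], [-0.79, 2.21], [0.23, 2.52], [-1.04, 4.18], [0, 3.07], [-2.55, 2.55]. Speed limits (rad/s): [2.22, 2.22, 2.57, 3.14, 3.14, 3.14].

## Interface

Orientations are given as [roll, pitch, yaw] about the fixed x, y, z axes, in that order (R = Rz(yaw) Ry(pitch) Rx(roll)).
In Python, from station import get_obs, camera, ticket, ctrl gives the robot as it stands.
- The arm moves only by the tool step_arm, never from a script. Its argument "motion" is a list that holds one entry, the list of rows, each a list of 6 numbers: the shift along the tool's x, y, z in m, then the turn, a rotation vector about the tool's x, y, z in degrees. A call has 1 to 12 rows; each row shifts and turns the commanded pose from where the row before left it, along the tool's axes as they then stand; what a row does not reach is not made up. A row lasts 1/8 s, in which the tool goes at most 62.5 mm and 10.7 degrees, less where a joint would pass 70% of its speed; a pose out of reach is approached as far as the arm can. A call is refused whole if a number of a shift passes 0.0625 or a number of a turn 10.7, either way. A call with a gripper value outside its range is refused whole. "fingers" is the finger opening in m, from 0 to 0.094, set as the call begins (left out, the last holds). The fingers move at their own pace and stop on an object; "squeeze" is the grip in N (left out, the last holds). Time passes only in rows, so rows that do not move let the fingers close. It gives the time, the measured TCP pose, the force and the opening at its end, in the units of the state.
- get_obs(): the state, without advancing time (a new reading comes with each control period).
- camera(name): name is "scene" or "top" or "wrist"; returns a dict with "pixels" (480x640x3 uint8, red, green, blue), "fx", "fy", "cx", "cy" (pixels), "extrinsics" (4x4, takes a point from world to camera coordinates); the wrist camera has in their place "T_tool_cam" (4x4, takes a point from camera to tool coordinates, whose origin is the TCP and whose axes are the tool frame's). Camera axes: x right, y up, looking along -z (the intrinsics and any distortion apply to the point x, -y, -z); pixel columns grow to the right and rows downward; lengths in m; the calibration is good to about 2 mm. A picture is of the moment at which its call begins: read the wrist's pose just before it. There is no depth.
- ticket.hand_in(): hands the job in, once; it reports no verdict.
The state is a dict: "time_s": time; "qpos": joint angles; "joint_vel": joint speeds; "tau": joint torques, N m; "ee_pos": TCP position; "eef_rot": TCP orientation; "force": force on the tool from outside, world axes, zero at the start; "moment": the same for the moment, N m; "grip_width": finger opening in m.
Only numpy, scipy, OpenCV 4.12 (cv2) and the standard library are available. Lean on these libraries where they do the work, as an engineer would, in place of code of your own. Each camera call takes 0.05 s, during which the arm holds its last target.

## Task

First lift the red-lidded and the blue-lidded jar out of the way and stand both in the aluminium side tray; then turn the wooden carousel by its black knob until the green-lidded shaker has come out from under the wire guard to the middle of the open front, and stand that shaker on the middle of the green coaster. Only then put each jar back upright on the middle of the mat of its own colour, leaving the white-lidded shaker standing on the carousel.

Things in the scene. Friction and masses are not known exactly. Their poses are not given: they have to be found in the camera images.
- red_jar: White ceramic storage jar with a red lid and a red band: a closed upright cylinder 60 mm in diameter, 166 mm tall (the top 24 mm is the lid, 57 mm in diameter, with a little 6 mm button on top); about 0.4 kg. Origin at the centre of its underside, z up. It starts standing on the red mat, in front of the carousel.
- blue_jar: The same jar with a blue lid and a blue band. Origin at the centre of its underside, z up. It starts standing on the blue mat.
- red_mat: Flat round red mat, 80 mm in diameter and 2 mm thick, fixed to the bench at the foot of the carousel's open front. Origin at the centre of its underside (bench level). Home of the red jar. The two mats' centres are 100 mm apart, side by side, each 158 mm from the carousel's axis; which is left or right varies.
- blue_mat: The same mat in blue: home of the blue jar.
- side_tray: Shallow aluminium tray fixed to the bench, to the left or right of the carousel: 220 mm long along its x, 120 mm wide along its y, walls 4 mm thick and 18 mm high, floor 4 mm above the bench. Origin at the centre of its underside. Holds both jars, for instance 50 mm either side of its centre along x.
- green_shaker: Aluminium shaker can with a green lid with dark dots: an upright cylinder 44 mm in diameter, 86 mm tall (the lid is the top 18 mm, 43 mm in diameter); about 0.16 kg, weighted foot. Origin at the centre of its underside, z up. It starts in one of the carousel's two rear compartments, about 88 mm from the axis, about 120 degrees from the front, under the wire guard.
- white_shaker: The same shaker with a white lid, in the other rear compartment. It stays on the carousel.
- coaster: Round green coaster, 90 mm in diameter, on a dark wooden board 170 by 150 mm, fixed to the bench on the other side of the carousel from the tray. The coaster's top is 12 mm above the bench. Origin at the centre of the board's underside, under the coaster's centre.
- carousel_axis (a point): Point on the carousel's upright axis, 155 mm above the bench, at mid-height of its black bar knob. Fixed: -x points to the open front (the mats), z up. Knob: 50 mm long, 14 wide, 133 to 177 mm above the bench; its length lies along this x at joint value 0. A wire guard of close bars, 113 to 119 mm above the bench, covers the half at x > 0 out to 135 mm; the half at x < 0 is open.
- carousel (a joint): Angle (rad) of the platter and its knob: 0 at the start, growing anticlockwise from above, stops at +-2.6, slightly stiff (0.06 N m, plus 0.3 N m per rad/s), stays where left; turn it steadily, a jerk topples the shakers. About 2.1 either way brings a rear compartment to the front. Platter: wooden disc 230 mm in diameter, top 20 mm above the bench, with three dividers 24 mm high; the front compartment starts empty.
Mind the look-alikes: they are no part of the job. Leave any turquoise look-alike of the red_jar alone.

How it is judged:
On the way, in this order (a step that is already met when the one before it is completed fails the run):
1. both jars stand released in the side tray (x of red_jar in the frame of side_tray between -0.085 and 0.085 m and y of red_jar in the frame of side_tray between -0.04 and 0.04 m and z of red_jar in the frame of side_tray between -0.002 and 0.012 m and angle between each of red_jar, blue_jar's own z axis and vertical below 0.1 rad and x of blue_jar in the frame of side_tray between -0.085 and 0.085 m and y of blue_jar in the frame of side_tray between -0.04 and 0.04 m and z of blue_jar in the frame of side_tray between -0.002 and 0.012 m and linear speed of each of red_jar, blue_jar below 0.03 m/s and contact force between the fingers and red_jar below 0.1 N and contact force between the fingers and blue_jar below 0.1 N), for 0.2 s.
2. the carousel is turned so that the green shaker stands on it in the open front, the jars still in the tray (x of green_shaker in the frame of carousel_axis between -0.118 and -0.065 m and y of green_shaker in the frame of carousel_axis between -0.055 and 0.055 m and height (world z) of green_shaker below 0.03 m and angle between each of green_shaker, red_jar, blue_jar's own z axis and vertical below 0.1 rad and (value of joint carousel above 1.3 rad or value of joint carousel below -1.3 rad) and x of red_jar in the frame of side_tray between -0.085 and 0.085 m and y of red_jar in the frame of side_tray between -0.04 and 0.04 m and z of red_jar in the frame of side_tray between -0.002 and 0.012 m and x of blue_jar in the frame of side_tray between -0.085 and 0.085 m and y of blue_jar in the frame of side_tray between -0.04 and 0.04 m and z of blue_jar in the frame of side_tray between -0.002 and 0.012 m), for 0.2 s.
3. the green shaker stands on the coaster, the jars still in the tray (horizontal distance between green_shaker and coaster below 0.015 m and z of green_shaker in the frame of coaster between 0.008 and 0.018 m and angle between each of green_shaker, red_jar, blue_jar's own z axis and vertical below 0.1 rad and linear speed of green_shaker below 0.03 m/s and contact force between the fingers and green_shaker below 0.1 N and x of red_jar in the frame of side_tray between -0.085 and 0.085 m and y of red_jar in the frame of side_tray between -0.04 and 0.04 m and z of red_jar in the frame of side_tray between -0.002 and 0.012 m and x of blue_jar in the frame of side_tray between -0.085 and 0.085 m and y of blue_jar in the frame of side_tray between -0.04 and 0.04 m and z of blue_jar in the frame of side_tray between -0.002 and 0.012 m), for 0.2 s.
At the end, for the whole second after the job is handed in: The green shaker stands upright within 15 mm of the coaster's centre, each jar upright within 15 mm of the centre of the mat of its own colour, the white shaker upright on the carousel (left at any angle); all released and at rest (horizontal distance between green_shaker and coaster below 0.015 m and z of green_shaker in the frame of coaster between 0.008 and 0.018 m and angle between each of green_shaker, red_jar, blue_jar, white_shaker's own z axis and vertical below 0.1 rad and linear speed of each of green_shaker, red_jar, blue_jar, white_shaker below 0.03 m/s and horizontal distance between red_jar and red_mat below 0.015 m and z of red_jar in the frame of red_mat between -0.002 and 0.008 m and horizontal distance between blue_jar and blue_mat below 0.015 m and z of blue_jar in the frame of blue_mat between -0.002 and 0.008 m and horizontal distance between white_shaker and carousel_axis below 0.11 m and height (world z) of white_shaker between 0.015 and 0.03 m and velocity of joint carousel between -0.05 and 0.05 rad/s); the robot touches nothing.
It fails at once if the red jar is tipped over (angle between red_jar's own z axis and vertical above 0.6 rad).
It fails at once if the blue jar is tipped over (angle between blue_jar's own z axis and vertical above 0.6 rad).
It fails at once if the green shaker is tipped over (angle between green_shaker's own z axis and vertical above 0.6 rad).
It fails at once if the white shaker is tipped over (angle between white_shaker's own z axis and vertical above 0.6 rad).
It also fails if it takes over 139 s, if anything falls off the work surface, if the arm or the gripper's body presses on something with over 40 N, if the wrist force passes 120 N, or if a joint passes its speed limit or range.

## Working session

There is one attempt and no reset: what is moved stays moved. The work goes in short steps, Python scripts to look and compute and a tool call to move; the robot and the scene stay as the last step left them, time stands still between calls to the robot, and variables do not carry over. Pictures are saved under pics/ and viewed, and the job is handed in when it is done.

Besides the shell and the picture viewer there is one more tool, called by a JSON object that holds its "method" and its "body", one argument or row to a line. step_arm: Moves the arm, as the interface text tells. Its arguments: {"type":"object","properties":{"motion":{"type":"array","items":{"type":"array","items":{"type":"array","items":{"type":"number"}}}},"fingers":{"type":"number"},"squeeze":{"type":"number"}},"required":["motion"]}

```bash
mkdir -p pics; ls; python3 - <<'E'
from station import get_obs, camera, ticket, ctrl
import cv2
o=get_obs()
for k,v in o.items(): print(k,v)
print(ctrl.hold_point_z)
for n in ["scene","top","wrist"]:
    c=camera(n); cv2.imwrite(f"pics/{n}0.png",c["pixels"][:,:,::-1])
    print(n,{k:v for k,v in c.items() if k!="pixels"})
E
```

```text
pics
time_s 0.0
qpos [ 1.08641655e+00  3.00494323e-01  1.52161403e+00 -2.34778923e-05
  1.32073193e+00 -6.65641044e-02]
joint_vel [ 0.00161453  0.00023793 -0.00365938  0.00047047 -0.00027402  0.0011297 ]
tau [-2.42972907e-03 -5.31793892e+01 -3.52745891e+01  7.08580320e-02
  2.42775731e-02 -8.43403086e-05]
ee_pos [0.22302734 0.50243786 0.20485967]
eef_rot [-1.61913564  1.56954849 -2.0369455 ]
force [-0.17362431 -0.17535956 -0.00675707]
moment [0.01581945 0.02091969 0.00378012]
grip_width 0.09385255846729003
0.0188
scene {'fx': 449.3853724420493, 'fy': 449.3853724420493, 'cx': 314.53891391505147, 'cy': 247.9407057467121, 'extrinsics': array([[-0.58350101,  0.81202399,  0.01198395,  0.34572962],
       [-0.44850473, -0.33451659,  0.82881974,  0.1431051 ],
       [ 0.67703034,  0.47824229,  0.55938737, -1.22096773],
       [ 0.        ,  0.        ,  0.        ,  1.        ]])}
top {'fx': 586.6032363302597, 'fy': 586.6032363302597, 'cx': 321.36425872662045, 'cy': 244.77642776699648, 'extrinsics': array([[ 0.02185239, -0.99970615,  0.01049181, -0.01076687],
       [ 0.99710437,  0.02255768,  0.07262243, -0.58084931],
       [-0.07283776,  0.00887445,  0.99730432, -1.16615938],
       [ 0.        ,  0.        ,  0.        ,  1.        ]])}
wrist {'fx': 420.93900731106777, 'fy': 420.93900731106777, 'cx': 319.7245081641141, 'cy': 238.24320357866432, 'T_tool_cam': array([[ 3.86130009e-04,  2.54801847e-01, -9.66993211e-01,
        -1.78964708e-01],
       [ 9.99999920e-01, -1.29464996e-06,  3.98968778e-04,
         4.48207156e-04],
       [ 1.00406064e-04, -9.66993288e-01, -2.54801827e-01,
        -7.48605256e-02],
       [ 0.00000000e+00,  0.00000000e+00,  0.00000000e+00,
         1.00000000e+00]])}
```

View pics/top0.png

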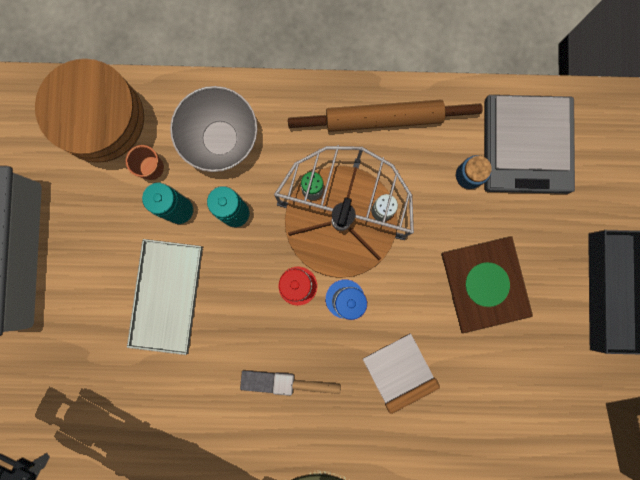

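View pics/scene0.png

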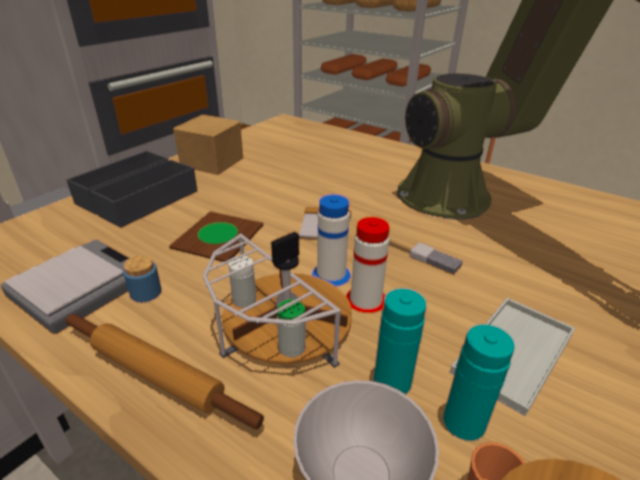

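View pics/wrist0.png

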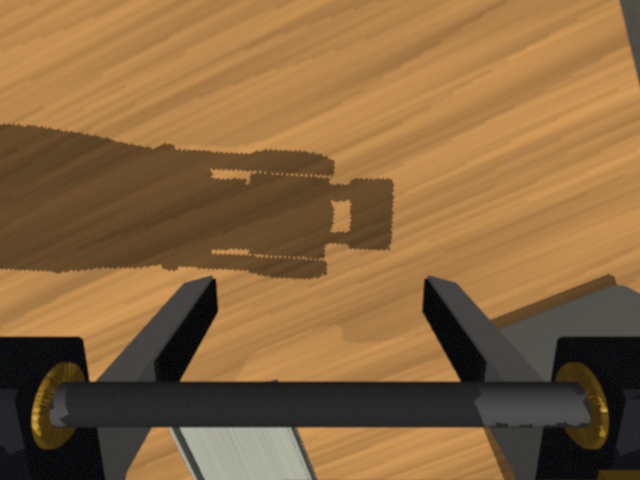

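The top view shows the tray on the left at (165,298), the red lid at (297,286) and the blue lid at (350,303). The coaster is at (488,285) and the knob at about (343,212). The green lid is rear-left at (313,184) and the white lid rear-right at (386,207), both under the guard. The turquoise look-alikes are at (160,200) and (224,203). Next I'll measure.

```bash
cat > h.py <<'E'
import numpy as np, cv2
from scipy.spatial.transform import Rotation as R
from station import get_obs, camera, ticket, ctrl
def toolT(o):
    T=np.eye(4); T[:3,:3]=R.from_euler('xyz',o['eef_rot']).as_matrix(); T[:3,3]=o['ee_pos']; return T
def grab(n,name=None):
    o=get_obs(); c=camera(n)
    c['Twc']=np.linalg.inv(c['extrinsics']) if n!='wrist' else toolT(o)@c['T_tool_cam']
    if name: cv2.imwrite(f'pics/{name}.png',c['pixels'][:,:,::-1])
    return c
def ray(c,u,v):
    d=np.array([(u-c['cx'])/c['fx'],-(v-c['cy'])/c['fy'],-1.])
    return c['Twc'][:3,3],c['Twc'][:3,:3]@d
def plane(c,u,v,z):
    p,d=ray(c,u,v); return p+d*(z-p[2])/d[2]
def proj(c,P):
    q=np.linalg.inv(c['Twc'])@np.append(P,1); return np.array([c['fx']*q[0]/-q[2]+c['cx'],c['fy']*-q[1]/-q[2]+c['cy']])
def tri(c1,p1,c2,p2):
    o1,d1=ray(c1,*p1); o2,d2=ray(c2,*p2)
    s=np.linalg.lstsq(np.c_[d1,-d2],o2-o1,rcond=None)[0]
    a=o1+d1*s[0]; b=o2+d2*s[1]; return (a+b)/2,np.linalg.norm(a-b)
def hsv(c): return cv2.cvtColor(c['pixels'],cv2.COLOR_RGB2HSV)
COL={'red':[((0,150,60),(6,255,255)),((174,150,60),(180,255,255))],'blue':[((105,140,60),(125,255,255))],'green':[((50,150,50),(75,255,255))]}
def mask(c,col):
    m=0
    for lo,hi in COL[col]: m=m|cv2.inRange(hsv(c),lo,hi)
    return m
def blobs(m,amin=30):
    n,l,s,ce=cv2.connectedComponentsWithStats(m)
    return [(i,s[i],ce[i]) for i in range(1,n) if s[i][4]>=amin],l
E
python3 - <<'E'
from h import *
for n in ['top','scene']:
    c=grab(n)
    for k in COL:
        b,l=blobs(mask(c,k))
        print(n,k,[(s.tolist(),np.round(ce,1).tolist()) for i,s,ce in b])
    s=4 if n=='top' else 3
    x0,y0,x1,y1=(270,140,430,330) if n=='top' else (190,180,420,380)
    im=c['pixels'][y0:y1,x0:x1,::-1]; im=cv2.resize(im,None,fx=3,fy=3,interpolation=cv2.INTER_CUBIC)
    cv2.imwrite(f'pics/{n}z.png',im)
c=grab('top')
im=cv2.resize(c['pixels'][230:365,120:215,::-1],None,fx=4,fy=4,interpolation=cv2.INTER_CUBIC); cv2.imwrite('pics/trayz.png',im)
E
```

```text
top red [([278, 267, 39, 39, 1123], [296.9, 285.6])]
top blue [([326, 280, 41, 39, 1089], [346.7, 299.8])]
top green [([309, 173, 13, 21, 68], [316.8, 183.2]), ([466, 263, 43, 43, 1361], [487.7, 284.1])]
scene red [([357, 217, 32, 26, 686], [372.3, 229.8]), ([355, 254, 32, 11, 159], [369.8, 260.4]), ([347, 291, 38, 21, 178], [366.8, 305.4])]
scene blue [([320, 195, 28, 22, 516], [333.5, 205.8]), ([319, 230, 28, 8, 101], [332.4, 234.5]), ([332, 270, 18, 15, 91], [342.0, 279.2])]
scene green [([198, 223, 40, 21, 615], [217.1, 232.7]), ([278, 303, 27, 16, 247], [292.0, 311.1])]
```

```bash
ls pics
```

```text
scene0.png
scenez.png
top0.png
topz.png
trayz.png
wrist0.png
```

View pics/topz.png

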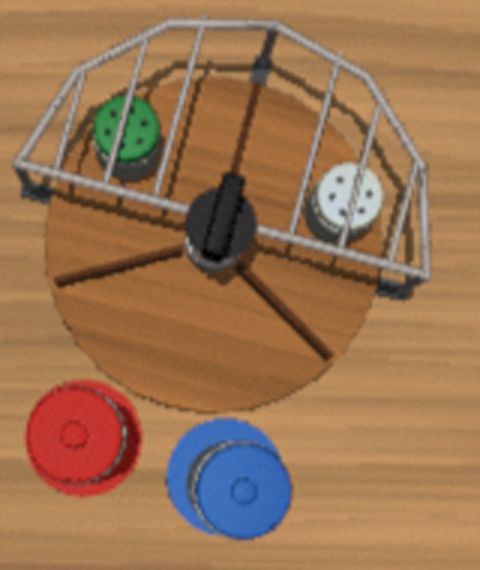

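View pics/scenez.png

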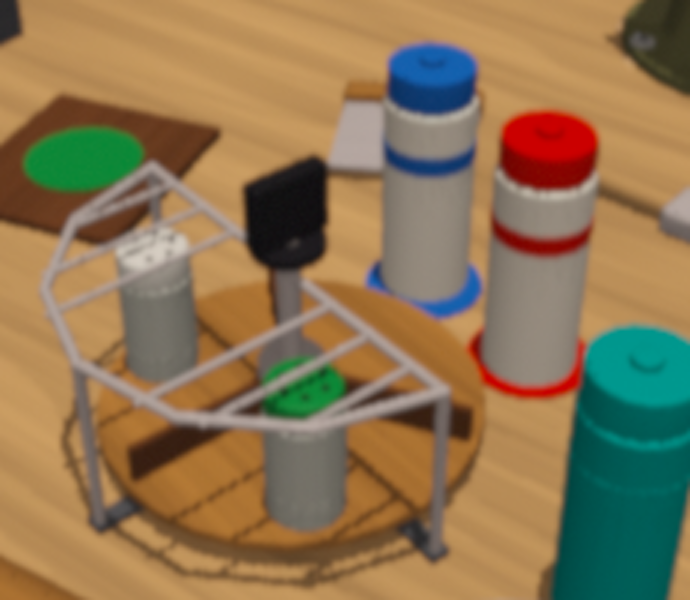

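View pics/trayz.png

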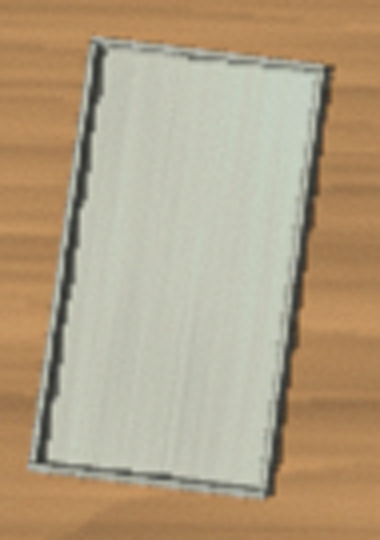

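```bash
python3 - <<'E'
from h import *
from scipy.optimize import least_squares
t=grab('top'); s=grab('scene')
print('cams',t['Twc'][:3,3],s['Twc'][:3,3])
Z=lambda x,y:(270+x/3,140+y/3); S=lambda x,y:(190+x/3,180+y/3)
for n,a,b in [('red',Z(74,434),S(548,131)),('blue',Z(244,491),S(432,62)),('green',Z(128,128),S(306,388)),('white',Z(347,195),S(153,250))]:
    P,e=tri(t,a,s,b); print(n,P.round(4),'gap',round(e,4),'plane', plane(t,*a,P[2]).round(4))
def circ(P,r):
    f=lambda q:np.hypot(P[:,0]-q[0],P[:,1]-q[1])-r
    q=least_squares(f,P.mean(0),loss='soft_l1',f_scale=.001); return q.x,np.abs(f(q.x)).mean()
# mats: fit hull points
for col,lo in (('red',288),('blue',266)):
    m=mask(s,col); m[:lo]=0
    cs=max(cv2.findContours(m,0,1)[0],key=len)[:,0]
    h=cv2.convexHull(cs)[:,0]
    # outer boundary = lower hull points
    y0=np.median(cs[:,1]); pts=np.array([plane(s,u,v+.5,.002)[:2] for u,v in cs if v==max(cs[cs[:,0]==u][:,1])])
    print(col,'scene mat',circ(pts,.04),len(pts))
# top: red mat: use right-hand hull; blue left
m=mask(t,'red'); cs=max(cv2.findContours(m,0,1)[0],key=len)[:,0]; pts=np.array([plane(t,u,v,.002)[:2] for u,v in cs if u>300]); print(circ(pts,.04))
m=mask(t,'blue'); cs=max(cv2.findContours(m,0,1)[0],key=len)[:,0]; pts=np.array([plane(t,u,v,.002)[:2] for u,v in cs if u<338]); print(circ(pts,.04))
for c,z,x in((t,.012,450),(s,.012,0)):
    m=mask(c,'green'); b,l=blobs(m,300); i=max(b,key=lambda q:q[1][4]); print('coaster',plane(c,*i[2],z))
C=np.array([plane(t,120+x/4,230+y/4,.018) for x,y in ((93,38),(328,66),(267,497),(30,467))])
print('tray',C.round(4).tolist(),C.mean(0),np.linalg.norm(np.roll(C,-1,0)-C,axis=1))
d=C[0]-C[3]+C[1]-C[2]; print('yaw',np.degrees(np.arctan2(d[1],d[0])))
# platter edge
P=np.array([plane(t,*Z(x,y),.02)[:2] for x,y in((45,240),(60,300),(85,345),(130,388),(180,408),(230,411),(290,393),(335,357),(370,300))])
print('platter',circ(P,.115))
# knob
for z in (.177,): 
  for p in ((232,175),(212,258)): print(plane(t,*Z(*p),z))
E
```

```text
cams [0.49446223 0.01268793 1.20531143] [1.09254909 0.3510487  0.56024239]
red [0.4981 0.0501 0.1671] gap 0.0025 plane [0.4986 0.049  0.1671]
blue [ 0.4666 -0.0503  0.1658] gap 0.0032 plane [ 0.4674 -0.0517  0.1658]
green [0.692  0.0243 0.0989] gap 0.0055 plane [0.6935 0.022  0.0989]
white [ 0.6527 -0.1165  0.1015] gap 0.0025 plane [ 0.6535 -0.1175  0.1015]
red scene mat (array([0.4958949 , 0.05228223]), np.float64(0.001276853314774317)) 38
blue scene mat (array([ 0.47050212, -0.04683093]), np.float64(0.0014234365652146881)) 18
(array([0.49760731, 0.05075882]), np.float64(0.0005346272371181855))
(array([ 0.47607974, -0.05569118]), np.float64(0.005484682903996026))
coaster [ 0.50860086 -0.33833885  0.012     ]
coaster [ 0.51191306 -0.33202603  0.012     ]
tray [[0.5837, 0.3629, 0.018], [0.5722, 0.2437, 0.018], [0.3559, 0.2662, 0.018], [0.3683, 0.3848, 0.018]] [0.47002214 0.314374   0.018     ] [0.11972937 0.2174892  0.1192528  0.21658398]
yaw -5.874321136408215
platter (array([ 0.63232114, -0.03779944]), np.float64(0.0012850684642032749))
[ 0.6529477  -0.04058615  0.177     ]
[ 0.60350626 -0.02975003  0.177     ]
```

```bash
cat >> h.py <<'E'
def where():
    o=get_obs(); T=toolT(o); y=T[:3,1]
    print('t',round(o['time_s'],2),'tcp',T[:3,3].round(4),'jawyaw',round(np.degrees(np.arctan2(y[1],y[0])),2),'grip',round(o['grip_width'],4),'F',o['force'].round(1),'q',o['qpos'].round(2)); return T,o
def plan(xyz,yaw):
    """tool-frame total shift first (in current axes), then remaining turn about tool x; tool down"""
    T,o=where(); d=T[:3,:3].T@(np.array(xyz)-T[:3,3])
    c,s=np.cos(np.radians(yaw)),np.sin(np.radians(yaw))
    Y=np.array([c,s,0]);X=np.array([0,0,-1.]);Rt=np.c_[X,Y,np.cross(X,Y)]
    rv=np.degrees(R.from_matrix(T[:3,:3].T@Rt).as_rotvec())
    print('shift tool',d.round(4),'turn',rv.round(2),'min rows',np.linalg.norm(d)/.0625,np.linalg.norm(rv)/10.7)
E
python3 - <<'E'
from h import *
T,o=where(); print(T.round(3))
t=grab('top')
for p in ((160,200),(222,202)): print('turq',plane(t,*p,.166))
for p in ((18,163),(428,275)): print('guard',plane(t,270+p[0]/3,140+p[1]/3,.116))
plan((.498,.0505,.30),-15); plan((.498,.0505,.30),165)
E
```

```text
t 0.4 tcp [0.2231 0.5027 0.2054] jawyaw 66.06 grip 0.0938 F [ 0.4 -0.7 -0.4] q [ 1.09  0.3   1.52 -0.    1.32 -0.07]
[[-0.     0.406  0.914  0.223]
 [-0.     0.914 -0.406  0.503]
 [-1.    -0.    -0.     0.205]
 [ 0.     0.     0.     1.   ]]
turq [0.64381803 0.29256467 0.166     ]
turq [0.64280761 0.18222419 0.166     ]
guard [0.66676574 0.08997806 0.116     ]
guard [ 0.60242691 -0.16699645  0.116     ]
t 0.45 tcp [0.2231 0.5027 0.2054] jawyaw 66.06 grip 0.0939 F [ 0.6 -0.1 -0.6] q [ 1.09  0.3   1.52 -0.    1.32 -0.07]
shift tool [-0.0946 -0.3018  0.4347] turn [8.106e+01 0.000e+00 1.000e-02] min rows 8.60061658660952 7.576098671797249
t 0.45 tcp [0.2231 0.5027 0.2054] jawyaw 66.06 grip 0.0939 F [ 0.6 -0.1 -0.6] q [ 1.09  0.3   1.52 -0.    1.32 -0.07]
shift tool [-0.0946 -0.3018  0.4347] turn [-9.894e+01 -1.000e-02  0.000e+00] min rows 8.60061658660952 9.246331265950776
```

{"method": "step_arm", "body": {
  "motion": [
    [[-0.012,0,0,10.13,0,0],[-0.012,0,0,10.13,0,0],[-0.012,0,0,10.13,0,0],[-0.012,0,0,10.13,0,0],[-0.012,0,0,10.13,0,0],[-0.012,0,0,10.13,0,0],[-0.012,0,0,10.13,0,0],[-0.012,0,0,10.13,0,0]]
  ],
  "fingers": 0.094
}}

```text
time_s: 1.45
ee_pos: [0.2231, 0.5027, 0.3018]
eef_rot: [-0.349, 1.571, -2.187]
force: [0.3, 0.7, -0.2]
grip_width: 0.094
```

```bash
python3 - <<'E'
from h import *
plan((.498,.0505,.30),-15)
E
```

```text
t 1.45 tcp [0.2231 0.5027 0.3018] jawyaw -15.31 grip 0.094 F [ 0.3  0.7 -0.2] q [1.09 0.25 1.37 0.   1.53 1.35]
shift tool [0.0018 0.3845 0.3636] turn [-0.31  0.    0.  ] min rows 8.466617934345116 0.028692666616195125
```

{"method": "step_arm", "body": {
  "motion": [
    [[0,0.035,0.033,0,0,0],[0,0.035,0.033,0,0,0],[0,0.035,0.033,0,0,0],[0,0.035,0.033,0,0,0],[0,0.035,0.033,0,0,0],[0,0.035,0.033,0,0,0],[0,0.035,0.033,0,0,0],[0,0.035,0.033,0,0,0],[0,0.035,0.033,0,0,0],[0,0.035,0.033,0,0,0],[0,0.035,0.034,0,0,0],[0,0,0,0,0,0]]
  ]
}}

```text
time_s: 2.95
ee_pos: [0.5018, 0.0493, 0.3009]
eef_rot: [-1.024, 1.57, -2.86]
force: [0.2, 0.3, 0.1]
grip_width: 0.094
```

```bash
python3 - <<'E'
from h import *
plan((.498,.0505,.30),-15)
c=grab('wrist','w1'); 
for z in (.166,): 
  b,l=blobs(mask(c,'red'),300); print([(ce,plane(c,*ce,z)) for i,s,ce in b])
E
```

```text
t 2.95 tcp [0.5018 0.0493 0.3009] jawyaw -15.18 grip 0.094 F [0.2 0.3 0.1] q [ 0.03  0.14  1.5  -0.    1.51  0.29]
shift tool [ 0.0009 -0.004  -0.0002] turn [-0.18  0.03  0.04] min rows 0.06574062386007301 0.017130250162450716
[(array([315.07665094, 174.58254717]), array([0.50808619, 0.08946283, 0.166     ])), (array([315.21856215, 222.93916807]), array([0.49846712, 0.05399767, 0.166     ]))]
```

View pics/w1.png

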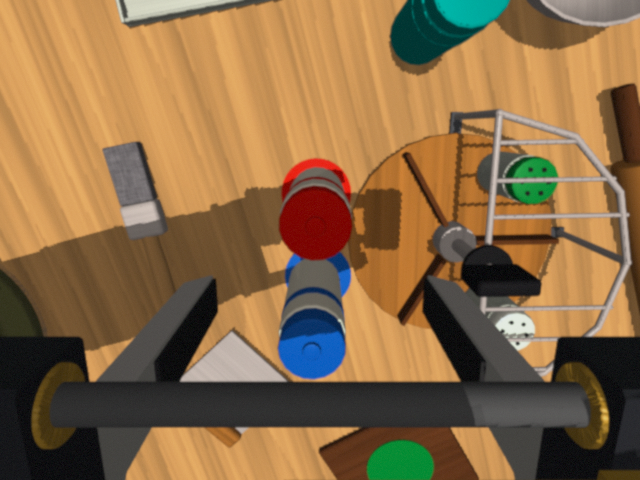

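The wrist view shows the red lid at (316,222), between the jaws. It projects to about (0.498,0.053), which agrees with the triangulation. I'll descend and grip.

{"method": "step_arm", "body": {
  "motion": [
    [[0.034,-0.004,-0.001,0,0,0],[0.034,0,0,0,0,0],[0.034,0,0,0,0,0],[0.034,0,0,0,0,0],[0.034,0,0,0,0,0],[0.034,0,0,0,0,0],[0,0,0,0,0,0]]
  ]
}}

```text
time_s: 3.88
ee_pos: [0.496, 0.0545, 0.0961]
eef_rot: [-1.299, 1.567, -3.13]
force: [-0.3, 0.2, 0.0]
grip_width: 0.0935
```

{"method": "step_arm", "body": {
  "motion": [
    [[0,0,0,0,0,0],[0,0,0,0,0,0],[0,0,0,0,0,0],[0,0,0,0,0,0],[0,0,0,0,0,0]]
  ],
  "fingers": 0.05,
  "squeeze": 25
}}

```text
time_s: 4.5
ee_pos: [0.4978, 0.0535, 0.098]
eef_rot: [1.86, 1.57, 0.028]
force: [1.5, -0.5, 5.7]
grip_width: 0.06
```

{"method": "step_arm", "body": {
  "motion": [
    [[-0.01,0,0,0,0,0],[-0.02,0,0,0,0,0],[-0.02,0,0,0,0,0],[-0.02,0,0,0,0,0],[-0.01,0,0,0,0,0],[0,0,0,0,0,0]]
  ]
}}

```text
time_s: 5.25
ee_pos: [0.4974, 0.0535, 0.1777]
eef_rot: [1.876, 1.57, 0.044]
force: [0.8, -1.1, -3.3]
grip_width: 0.0598
```

```bash
python3 - <<'E'
from h import *
plan((.520,.3085,.1800),-6)
c=grab('scene','s1')
E
```

```text
t 5.25 tcp [0.4974 0.0535 0.1777] jawyaw -14.98 grip 0.0598 F [ 0.8 -1.1 -3.3] q [0.03 0.21 1.69 0.   1.23 0.3 ]
shift tool [-0.0023 -0.0441 -0.2521] turn [-8.98 -0.01 -0.02] min rows 4.095392052917443 0.8391991766798886
```

View pics/s1.png

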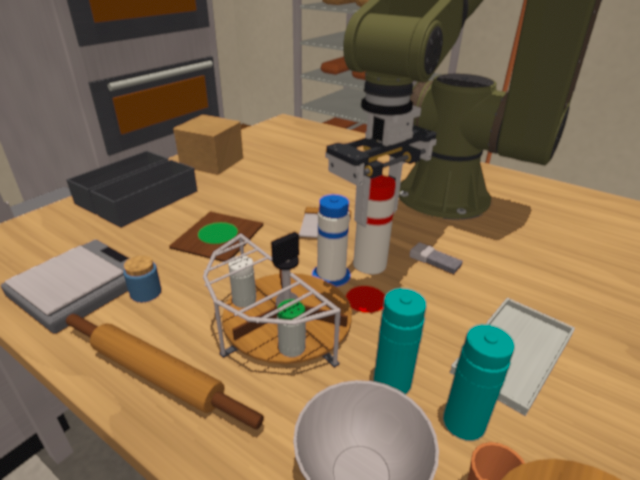

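The red jar is held upright and its mat is uncovered at (366,299). Carrying it to the tray.

{"method": "step_arm", "body": {
  "motion": [
    [[0,-0.002,-0.012,0,0,0],[0,-0.005,-0.028,0,0,0],[0,-0.005,-0.03,0,0,0],[0,-0.006,-0.034,0,0,0],[0,-0.006,-0.034,0,0,0],[0,-0.006,-0.034,0,0,0],[0,-0.005,-0.03,0,0,0],[0,-0.005,-0.028,0,0,0],[0,-0.004,-0.022,-3,0,0],[0,0,0,-3,0,0],[0,0,0,-3,0,0],[0,0,0,0,0,0]]
  ]
}}

```text
time_s: 6.8
ee_pos: [0.5195, 0.3089, 0.1766]
eef_rot: [-1.097, 1.57, -2.772]
force: [-0.6, -0.2, -3.1]
grip_width: 0.0599
```

```bash
python3 - <<'E'
from h import *
from scipy.optimize import least_squares
plan((.520,.3085,.1000),-6)
c=grab('wrist','w2')
t=grab('top','t2'); s=grab('scene')
for c in(t,s):
    b,l=blobs(mask(c,'red'),100); print([(ce.round(1),st[4],plane(c,*ce,.002).round(4)) for i,st,ce in b])
E
```

```text
t 6.8 tcp [0.5195 0.3089 0.1766] jawyaw -5.97 grip 0.0599 F [-0.6 -0.2 -3.1] q [0.48 0.44 1.39 0.   1.31 0.58]
shift tool [0.0766 0.0006 0.0004] turn [0.03 0.03 0.07] min rows 1.2260945328703614 0.007347200725652496
[(array([149.8, 268.2]), np.int32(218), array([0.5263, 0.3517, 0.002 ])), (array([297.4, 285.6]), np.int32(1179), array([0.4976, 0.0492, 0.002 ]))]
[(array([548.4, 259.8]), np.int32(141), array([0.1522, 0.3055, 0.002 ])), (array([539.9, 287.7]), np.int32(131), array([0.264 , 0.3141, 0.002 ])), (array([365.9, 299.1]), np.int32(765), array([0.4997, 0.0538, 0.002 ]))]
```

View pics/w2.png

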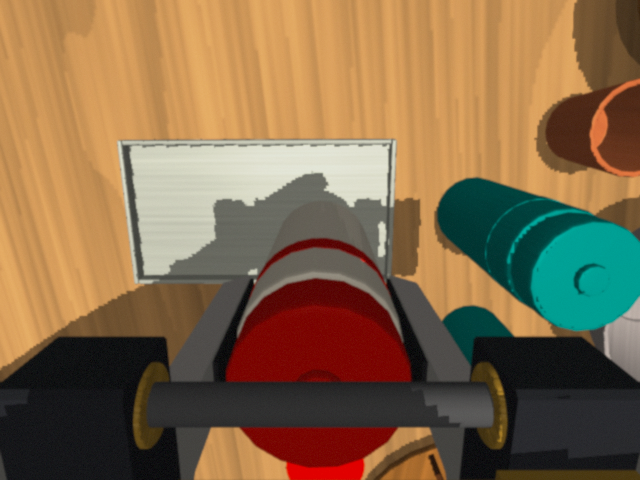

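View pics/t2.png

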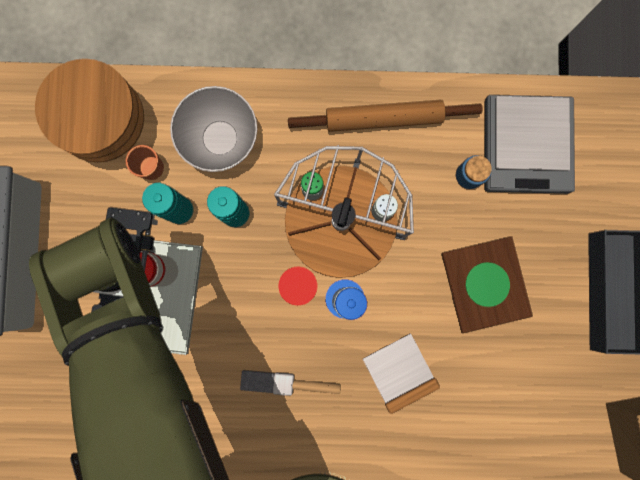

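```bash
python3 - <<'E'
from h import *
T,o=where(); c=grab('wrist')
for p in ((120,141),(396,139),(135,283)): print(plane(c,*p,.018).round(4))
b,l=blobs(mask(c,'red'),100); print([(ce.round(1),st[4],plane(c,*ce,.002).round(4)) for i,st,ce in b])
E
```

```text
t 6.95 tcp [0.5198 0.3086 0.1771] jawyaw -6.03 grip 0.0599 F [-0.6 -0.5 -2.8] q [0.48 0.44 1.39 0.   1.31 0.58]
[0.3701 0.3888 0.018 ]
[0.5851 0.3676 0.018 ]
[0.3561 0.2713 0.018 ]
[(array([322.4, 251.5]), np.int32(981), array([0.5179, 0.2777, 0.002 ])), (array([318.5, 337.9]), np.int32(14821), array([0.5057, 0.1949, 0.002 ])), (array([320.5, 448.8]), np.int32(5637), array([0.4947, 0.0726, 0.002 ]))]
```

{"method": "step_arm", "body": {
  "motion": [
    [[0.01,0,-0.002,0,0,0],[0.02,0,0,0,0,0],[0.02,0,0,0,0,0],[0.014,0,0,0,0,0],[0.008,0,0,0,0,0],[0.004,0,0,0,0,0],[0,0,0,0,0,0]]
  ]
}}

```text
time_s: 7.88
ee_pos: [0.5203, 0.3104, 0.1016]
eef_rot: [2.105, 1.571, 0.43]
force: [0.7, -0.4, -2.9]
grip_width: 0.0597
```

{"method": "step_arm", "body": {
  "motion": [
    [[0.001,0,0,0,0,0],[0.001,0,0,0,0,0],[0,0,0,0,0,0]]
  ]
}}

```text
time_s: 8.25
ee_pos: [0.5205, 0.3105, 0.1]
eef_rot: [2.233, 1.57, 0.558]
force: [-0.6, 0.0, 0.8]
grip_width: 0.0599
```

{"method": "step_arm", "body": {
  "motion": [
    [[0.0005,0,0,0,0,0],[0,0,0,0,0,0],[0,0,0,0,0,0],[0,0,0,0,0,0]]
  ],
  "fingers": 0.088
}}

```text
time_s: 8.75
ee_pos: [0.5202, 0.3104, 0.0989]
eef_rot: [1.479, 1.571, -0.196]
force: [-0.5, 0.5, -0.9]
grip_width: 0.0877
```

{"method": "step_arm", "body": {
  "motion": [
    [[-0.02,0,0,0,0,0],[-0.04,0,0,0,0,0],[-0.04,0,0,0,0,0],[-0.04,0,0,0,0,0],[-0.04,0,0,0,0,0],[-0.02,0,0,0,0,0]]
  ]
}}

```text
time_s: 9.5
ee_pos: [0.5204, 0.3105, 0.3015]
eef_rot: [2.155, 1.568, 0.48]
force: [0.1, -0.2, -0.9]
grip_width: 0.0879
```

```bash
python3 - <<'E'
from h import *
plan((.4685,-.050,.30),-15)
c=grab('wrist','w3')
E
```

```text
t 9.5 tcp [0.5204 0.3105 0.3015] jawyaw -5.97 grip 0.0879 F [ 0.1 -0.2 -0.9] q [0.48 0.38 1.2  0.   1.56 0.58]
shift tool [ 0.0008 -0.0141  0.3639] turn [ 9.03 -0.1  -0.13] min rows 5.827386662146135 0.8436265072227442
```

View pics/w3.png

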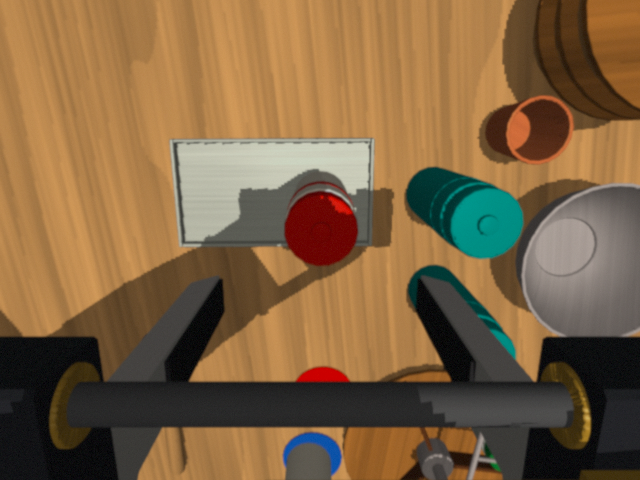

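The red jar is standing in the tray with its lid at (321,230). Next, the blue jar.

{"method": "step_arm", "body": {
  "motion": [
    [[0,-0.0015,0.04,0,0,0],[0,-0.0015,0.04,0,0,0],[0,-0.0015,0.04,0,0,0],[0,-0.0015,0.04,0,0,0],[0,-0.0015,0.04,0,0,0],[0,-0.0015,0.04,0,0,0],[0,-0.0015,0.04,0,0,0],[0,-0.0015,0.04,0,0,0],[0,-0.0015,0.04,3,0,0],[0,0,0.004,3,0,0],[0,0,0,3,0,0],[0,0,0,0,0,0]]
  ],
  "fingers": 0.094
}}

```text
time_s: 11.05
ee_pos: [0.4685, -0.0503, 0.2984]
eef_rot: [-1.49, 1.57, 2.961]
force: [-0.1, -0.3, 0.0]
grip_width: 0.0939
```

```bash
python3 - <<'E'
from h import *
plan((.4685,-.050,.10),-15)
c=grab('wrist','w4')
b,l=blobs(mask(c,'blue'),100); print([(ce.round(1),st[4],plane(c,*ce,.166).round(4)) for i,st,ce in b])
E
```

```text
t 11.05 tcp [ 0.4685 -0.0503  0.2984] jawyaw -14.97 grip 0.0939 F [-0.1 -0.3  0. ] q [-0.18  0.06  1.58 -0.    1.49  0.08]
shift tool [ 0.1984 -0.     -0.0003] turn [0.03 0.   0.03] min rows 3.1751137212744864 0.0039026299189512097
[(array([328.1, 172.1]), np.int32(1094), array([ 0.4845, -0.0105,  0.166 ])), (array([318.8, 224.3]), np.int32(4143), array([ 0.4677, -0.0468,  0.166 ]))]
```

View pics/w4.png

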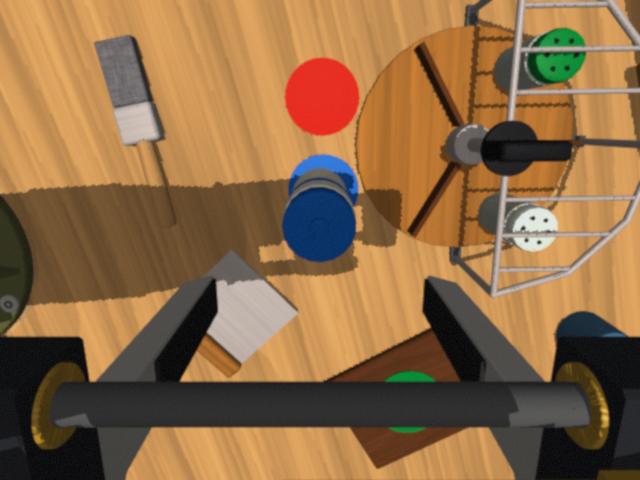

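The blue lid is at (319,225), centred between the jaws. Descending.

{"method": "step_arm", "body": {
  "motion": [
    [[0.034,0,-0.001,0,0,0],[0.034,0,0,0,0,0],[0.034,0,0,0,0,0],[0.034,0,0,0,0,0],[0.034,0,0,0,0,0],[0.03,0,0,0,0,0],[0,0,0,0,0,0]]
  ]
}}

```text
time_s: 11.98
ee_pos: [0.4679, -0.0489, 0.0974]
eef_rot: [-1.49, 1.567, 2.963]
force: [0.5, -0.2, -0.4]
grip_width: 0.0939
```

{"method": "step_arm", "body": {
  "motion": [
    [[0,0,0,0,0,0],[0,0,0,0,0,0],[0,0,0,0,0,0],[0,0,0,0,0,0],[0,0,0,0,0,0]]
  ],
  "fingers": 0.05
}}

```text
time_s: 12.6
ee_pos: [0.4691, -0.0493, 0.0993]
eef_rot: [1.673, 1.57, -0.16]
force: [-2.0, 0.3, 5.5]
grip_width: 0.0598
```

{"method": "step_arm", "body": {
  "motion": [
    [[-0.01,0,0,0,0,0],[-0.02,0,0,0,0,0],[-0.02,0,0,0,0,0],[-0.02,0,0,0,0,0],[-0.01,0,0,0,0,0],[0,0,0,0,0,0]]
  ]
}}

```text
time_s: 13.35
ee_pos: [0.4691, -0.0493, 0.1793]
eef_rot: [1.613, 1.57, -0.22]
force: [0.4, -0.9, -3.6]
grip_width: 0.0603
```

```bash
python3 - <<'E'
from h import *
plan((.4205,.3215,.18),-6)
t=grab('top'); s=grab('scene','s4')
for c in(t,s):
    b,l=blobs(mask(c,'blue'),100); print([(ce.round(1),st[4],plane(c,*ce,.002).round(4)) for i,st,ce in b])
E
```

```text
t 13.35 tcp [ 0.4691 -0.0493  0.1793] jawyaw -14.98 grip 0.0603 F [ 0.4 -0.9 -3.6] q [-0.18  0.15  1.77 -0.    1.22  0.08]
shift tool [-0.0008 -0.1427 -0.3457] turn [-8.98  0.   -0.04] min rows 5.983529015306095 0.8391036002141261
[]
[(array([337.3, 166.8]), np.int32(475), array([ 0.0179, -0.328 ,  0.002 ])), (array([336.6, 197.4]), np.int32(103), array([ 0.1858, -0.2198,  0.002 ])), (array([332.4, 273. ]), np.int32(519), array([ 0.4695, -0.0432,  0.002 ]))]
```

View pics/s4.png

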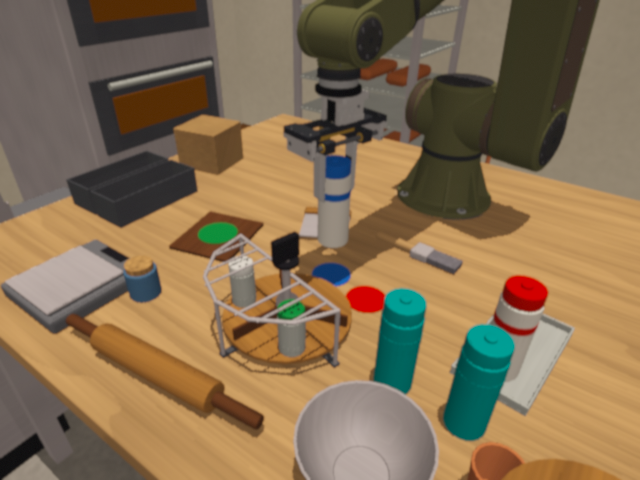

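{"method": "step_arm", "body": {
  "motion": [
    [[0,-0.007,-0.016,0,0,0],[0,-0.012,-0.029,0,0,0],[0,-0.016,-0.038,0,0,0],[0,-0.016,-0.039,0,0,0],[0,-0.016,-0.039,0,0,0],[0,-0.016,-0.039,0,0,0],[0,-0.016,-0.039,0,0,0],[0,-0.016,-0.039,0,0,0],[0,-0.014,-0.034,0,0,0],[0,-0.009,-0.022,0,0,0],[0,-0.005,-0.012,0,0,0],[0,0,0,0,0,0]]
  ]
}}

```text
time_s: 14.95
ee_pos: [0.4197, 0.3223, 0.1786]
eef_rot: [-0.666, 1.57, -2.498]
force: [0.1, -0.3, -2.8]
grip_width: 0.0597
```

{"method": "step_arm", "body": {
  "motion": [
    [[0,0,0,-3,0,0],[0,0,0,-3,0,0],[0,0,0,-3,0,0],[0,0,0,0,0,0]]
  ]
}}

```text
time_s: 15.45
ee_pos: [0.4204, 0.3212, 0.1789]
eef_rot: [-0.122, 1.571, -1.798]
force: [0.5, -0.0, -2.5]
grip_width: 0.0595
```

```bash
python3 - <<'E'
from h import *
plan((.4205,.3215,.101),-6)
c=grab('wrist','w5'); t=grab('top')
b,l=blobs(mask(t,'blue'),100); print([(ce.round(1),st[4],plane(t,*ce,.002).round(4)) for i,st,ce in b])
E
```

```text
t 15.45 tcp [0.4204 0.3212 0.1789] jawyaw -6.05 grip 0.0595 F [ 0.5 -0.  -2.5] q [ 0.58  0.28  1.61 -0.    1.25  0.69]
shift tool [ 0.0779  0.0001 -0.0004] turn [-0.05  0.01  0.  ] min rows 1.2468854279339165 0.004752902598584076
[(array([344.6, 298.6]), np.int32(1123), array([ 0.4731, -0.0479,  0.002 ])), (array([137.2, 330.8]), np.int32(183), array([0.3989, 0.3716, 0.002 ]))]
```

View pics/w5.png

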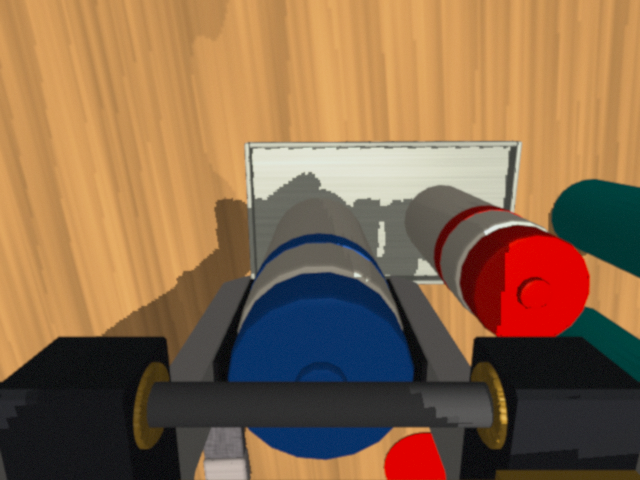

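{"method": "step_arm", "body": {
  "motion": [
    [[0.01,0,0,0,0,0],[0.02,0,0,0,0,0],[0.02,0,0,0,0,0],[0.015,0,0,0,0,0],[0.008,0,0,0,0,0],[0.004,0,0,0,0,0],[0.001,0,0,0,0,0],[0,0,0,0,0,0]]
  ]
}}

```text
time_s: 16.55
ee_pos: [0.4204, 0.3221, 0.1014]
eef_rot: [2.257, 1.57, 0.581]
force: [-0.6, 0.9, -1.5]
grip_width: 0.06
```

{"method": "step_arm", "body": {
  "motion": [
    [[0.001,0,0,0,0,0],[0,0,0,0,0,0]]
  ]
}}

```text
time_s: 16.8
ee_pos: [0.4205, 0.3224, 0.1013]
eef_rot: [2.463, 1.569, 0.788]
force: [-4.3, -0.7, 10.0]
grip_width: 0.0595
```

{"method": "step_arm", "body": {
  "motion": [
    [[0.0005,0,0,0,0,0],[0,0,0,0,0,0],[0,0,0,0,0,0],[0,0,0,0,0,0]]
  ],
  "fingers": 0.082
}}

```text
time_s: 17.3
ee_pos: [0.4203, 0.3219, 0.0994]
eef_rot: [0.164, 1.571, -1.511]
force: [-0.6, -0.4, 0.3]
grip_width: 0.0818
```

{"method": "step_arm", "body": {
  "motion": [
    [[-0.02,0,0,0,0,0],[-0.04,0,0,0,0,0],[-0.04,0,0,0,0,0],[-0.04,0,0,0,0,0],[-0.04,0,0,0,0,0],[-0.02,0,0,0,0,0]]
  ]
}}

```text
time_s: 18.05
ee_pos: [0.4204, 0.3221, 0.3017]
eef_rot: [2.259, 1.568, 0.584]
force: [0.5, 0.2, -0.8]
grip_width: 0.082
```

```bash
python3 - <<'E'
from h import *
plan((.631,-.037,.30),-104.5)
c=grab('wrist','w6'); s=grab('scene','s6')
for k in('red','blue'):
  b,l=blobs(mask(c,k),500); print(k,[(ce.round(1),st[4],plane(c,*ce,.168).round(4)) for i,st,ce in b])
E
```

```text
t 18.05 tcp [0.4204 0.3221 0.3017] jawyaw -5.98 grip 0.082 F [ 0.5  0.2 -0.8] q [ 0.58  0.2   1.43 -0.    1.51  0.69]
shift tool [0.0016 0.2468 0.3352] turn [98.52 -0.17 -0.  ] min rows 6.660420955754107 9.20792234361696
red [(array([450.1, 229.4]), np.int32(4408), array([0.5189, 0.3111, 0.168 ])), (array([400.7, 376.2]), np.int32(600), array([0.4743, 0.1881, 0.168 ]))]
blue [(array([318.2, 226.1]), np.int32(4130), array([0.4189, 0.3242, 0.168 ])), (array([385.8, 457. ]), np.int32(2124), array([0.4566, 0.1082, 0.168 ]))]
```

View pics/w6.png

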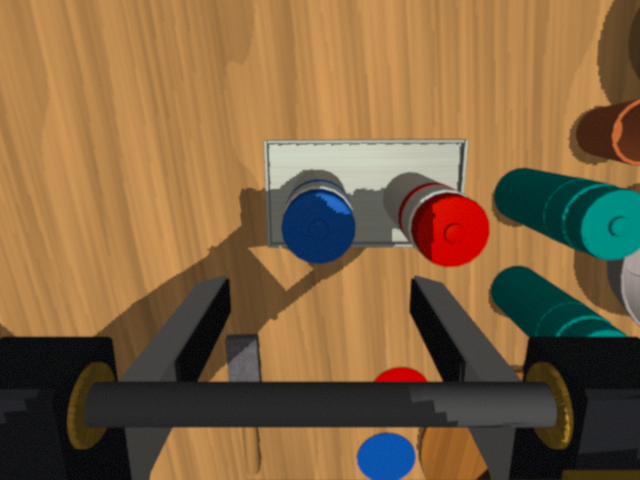

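View pics/s6.png

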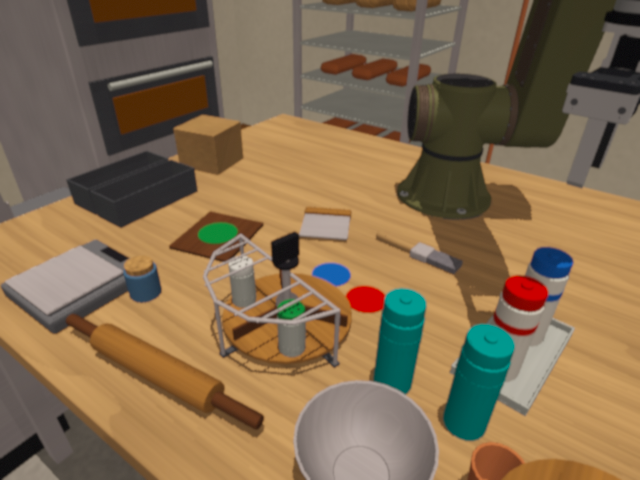

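Both jars stand in the tray: blue lid at (318,226), red lid at (450,230). The residuals are within a few mm of the tray's centre line. Moving to the knob.

{"method": "step_arm", "body": {
  "motion": [
    [[0,0.025,0.034,0,0,0],[0,0.025,0.034,0,0,0],[0,0.025,0.034,0,0,0],[0,0.025,0.034,0,0,0],[0,0.025,0.034,0,0,0],[0,0.025,0.034,0,0,0],[0,0.025,0.034,0,0,0],[0,0.025,0.034,0,0,0],[0,0.025,0.034,0,0,0],[0,0.022,0.029,0,0,0],[0,0,0,0,0,0]]
  ],
  "fingers": 0.094
}}

```text
time_s: 19.52
ee_pos: [0.6314, -0.0389, 0.297]
eef_rot: [-1.527, 1.568, 3.079]
force: [-0.3, 0.0, 0.3]
grip_width: 0.0942
```

{"method": "step_arm", "body": {
  "motion": [
    [[0,0,0,10,0,0],[0,0,0,10,0,0],[0,0,0,10,0,0],[0,0,0,10,0,0],[0,0,0,10,0,0],[0,0,0,10,0,0],[0,0,0,10,0,0],[0,0,0,10,0,0],[0,0,0,10,0,0],[0,0,0,8.5,0,0],[0,0,0,0,0,0]]
  ]
}}

```text
time_s: 20.9
ee_pos: [0.6307, -0.0362, 0.2987]
eef_rot: [0.048, 1.57, 2.938]
force: [-0.1, -0.3, -0.1]
grip_width: 0.0939
```

```bash
python3 - <<'E'
from h import *
plan((.631,-.037,.30),-104.5)
c=grab('wrist','w7')
E
```

```text
t 20.9 tcp [ 0.6307 -0.0362  0.2987] jawyaw -104.38 grip 0.0939 F [-0.1 -0.3 -0.1] q [-0.12  0.45  1.11  0.    1.59  1.71]
shift tool [-0.0013  0.0007 -0.0005] turn [ 0.12  0.05 -0.  ] min rows 0.024711544454946326 0.011917278877430123
```

View pics/w7.png

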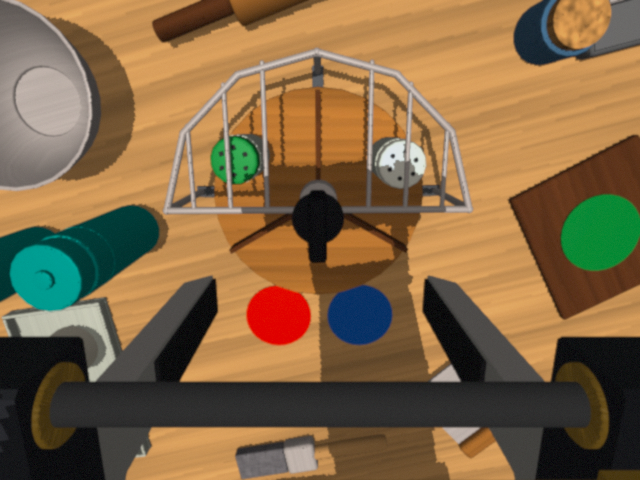

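```bash
python3 - <<'E'
from h import *
c=grab('wrist')
for p in ((319,214),(318,262)): print(plane(c,*p,.177).round(4))
for p in ((167,211),(470,210)): print('guard',plane(c,*p,.116).round(4))
for k,z in(('red',.002),('blue',.002),('green',.012)):
  b,l=blobs(mask(c,k),500); print(k,[(ce.round(1),st[4],plane(c,*ce,z).round(4)) for i,st,ce in b])
m=mask(c,'green'); cs=[q for q in cv2.findContours(m,0,1)[0] if len(q)>60]
print([cv2.fitEllipse(q) for q in cs])
E
```

```text
[ 0.6425 -0.0383  0.177 ]
[ 0.6071 -0.0285  0.177 ]
guard [0.6657 0.093  0.116 ]
guard [ 0.6013 -0.1639  0.116 ]
red [(array([277.6, 315.3]), np.int32(2946), array([0.4973, 0.0514, 0.002 ]))]
blue [(array([359.1, 315. ]), np.int32(2861), array([ 0.4729, -0.0457,  0.002 ]))]
green [(array([243.1, 159.3]), np.int32(962), array([0.689 , 0.0355, 0.012 ])), (array([599.9, 232.9]), np.int32(4726), array([ 0.5094, -0.335 ,  0.012 ]))]
[((599.8866577148438, 232.86082458496094), (70.20408630371094, 83.72396087646484), 53.919010162353516), ((218.69284057617188, 160.78073120117188), (12.585509300231934, 43.413352966308594), 176.29220581054688), ((243.23411560058594, 159.4125213623047), (27.485715866088867, 48.504459381103516), 176.5528564453125)]
```

{"method": "step_arm", "body": {
  "motion": [
    [[0.03,0,0,0,0,0],[0.03,0,0,0,0,0],[0.03,0,0,0,0,0],[0.03,0,0,0,0,0],[0.025,0,0,0,0,0],[0.014,0,0,0,0,0],[0,0,0,0,0,0]]
  ],
  "fingers": 0.05
}}

```text
time_s: 21.88
ee_pos: [0.6307, -0.0368, 0.1399]
eef_rot: [0.12, 1.57, 3.01]
force: [-0.7, 0.5, 0.9]
grip_width: 0.0501
```

{"method": "step_arm", "body": {
  "motion": [
    [[0,0,0,0,0,0],[0,0,0,0,0,0],[0,0,0,0,0,0],[0,0,0,0,0,0],[0,0,0,0,0,0]]
  ],
  "fingers": 0.008,
  "squeeze": 15
}}

```text
time_s: 22.5
ee_pos: [0.6317, -0.0345, 0.1408]
eef_rot: [-1.892, 1.567, 0.998]
force: [6.3, 15.0, -0.3]
grip_width: 0.0136
```

{"method": "step_arm", "body": {
  "motion": [
    [[0,-0.0015,0,0,0,0],[0,-0.001,0,0,0,0],[0,0,0,0,0,0]]
  ]
}}

```text
time_s: 22.88
ee_pos: [0.6318, -0.0345, 0.1408]
eef_rot: [-2.607, 1.57, 0.281]
force: [-0.5, 2.4, 3.7]
grip_width: 0.0139
```

```bash
python3 - <<'E'
from h import *
T,o=where(); print((T[:3,:3].T@o['force']).round(1),o['moment'].round(2))
E
```

```text
t 22.88 tcp [ 0.6318 -0.0345  0.1408] jawyaw -104.48 grip 0.0139 F [-0.5  2.4  3.7] q [-0.11  0.54  1.34  0.    1.26  1.71]
[-3.7 -2.2  1. ] [0.5  0.07 0.04]
```

{"method": "step_arm", "body": {
  "motion": [
    [[0,0,0,-1,0,0],[0,0,0,-2,0,0],[0,0,0,-2.5,0,0],[0,0,0,-2.5,0,0],[0,0,0,-2.5,0,0],[0,0,0,-2.5,0,0],[0,0,0,-2.5,0,0],[0,0,0,-2.5,0,0],[0,0,0,-2.5,0,0],[0,0,0,-2.5,0,0],[0,0,0,-2.5,0,0],[0,0,0,-2.5,0,0]]
  ]
}}

```text
time_s: 24.38
ee_pos: [0.6318, -0.0341, 0.1408]
eef_rot: [-2.479, 1.57, 0.901]
force: [0.5, 5.1, 5.5]
grip_width: 0.0138
```

```bash
python3 - <<'E'
from h import *
T,o=where(); print((T[:3,:3].T@o['force']).round(1),o['moment'].round(2))
E
```

```text
t 24.38 tcp [ 0.6318 -0.0341  0.1408] jawyaw -76.31 grip 0.0138 F [0.5 5.1 5.5] q [-0.11  0.54  1.34  0.    1.26  1.22]
[-5.5 -4.9 -1.7] [ 1.    0.16 -0.13]
```

{"method": "step_arm", "body": {
  "motion": [
    [[0,0,0,-2.5,0,0],[0,0,0,-2.5,0,0],[0,0,0,-2.5,0,0],[0,0,0,-2.5,0,0],[0,0,0,-2.5,0,0],[0,0,0,-2.5,0,0],[0,0,0,-2.5,0,0],[0,0,0,-2.5,0,0],[0,0,0,-2.5,0,0],[0,0,0,-2.5,0,0],[0,0,0,-2.5,0,0],[0,0,0,-2.5,0,0]]
  ]
}}

```text
time_s: 25.88
ee_pos: [0.6315, -0.0337, 0.1408]
eef_rot: [-2.251, 1.57, 1.653]
force: [-2.0, 8.7, 7.1]
grip_width: 0.0142
```

```bash
python3 - <<'E'
from h import *
T,o=where(); print((T[:3,:3].T@o['force']).round(1),o['moment'].round(2))
s=grab('scene','s8')
E
```

```text
t 25.88 tcp [ 0.6315 -0.0337  0.1408] jawyaw -46.3 grip 0.0142 F [-2.   8.7  7.1] q [-0.11  0.54  1.34  0.    1.26  0.7 ]
[-7.1 -7.7 -4.6] [ 1.33  0.52 -0.22]
```

View pics/s8.png

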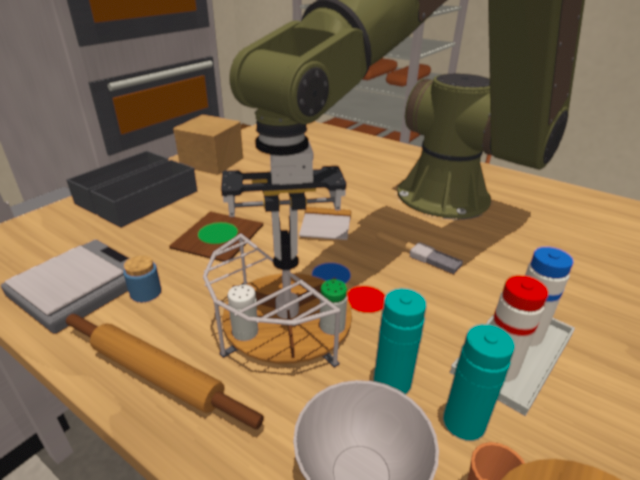

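The shakers ride upright: green lid at (333,290), white at (241,297). Continuing the turn, with a small correction for the side force.

{"method": "step_arm", "body": {
  "motion": [
    [[0,-0.0008,-0.0005,-2.5,0,0],[0,0,0,-2.5,0,0],[0,0,0,-2.5,0,0],[0,0,0,-2.5,0,0],[0,0,0,-2.5,0,0],[0,0,0,-2.5,0,0],[0,0,0,-2.5,0,0],[0,0,0,-2.5,0,0],[0,0,0,-2.5,0,0],[0,0,0,-2.5,0,0],[0,0,0,-2.5,0,0],[0,0,0,-2.5,0,0]]
  ]
}}

```text
time_s: 27.42
ee_pos: [0.6311, -0.0334, 0.1408]
eef_rot: [-1.821, 1.57, 2.607]
force: [-4.3, 4.1, 7.7]
grip_width: 0.0137
```

{"method": "step_arm", "body": {
  "motion": [
    [[0,0,0,-2.5,0,0],[0,0,0,-2.5,0,0],[0,0,0,-2.5,0,0],[0,0,0,-2.5,0,0],[0,0,0,-2.5,0,0],[0,0,0,-2.5,0,0],[0,0,0,-2.5,0,0],[0,0,0,-2.5,0,0],[0,0,0,-2.5,0,0],[0,0,0,-2.5,0,0],[0,0,0,-2.5,0,0],[0,0,0,-2.5,0,0]]
  ]
}}

```text
time_s: 28.92
ee_pos: [0.6307, -0.0334, 0.1408]
eef_rot: [-2.022, 1.569, 2.929]
force: [-8.0, 3.8, 8.9]
grip_width: 0.014
```

```bash
python3 - <<'E'
from h import *
T,o=where(); print((T[:3,:3].T@o['force']).round(1),o['moment'].round(2))
s=grab('scene','s9');c=grab('wrist','w9')
E
```

```text
t 28.93 tcp [ 0.6307 -0.0334  0.1408] jawyaw 13.69 grip 0.014 F [-8.   3.8  8.9] q [-0.11  0.54  1.34  0.    1.27 -0.35]
[-8.9 -6.9 -5.6] [ 0.62  1.49 -0.15]
```

View pics/s9.png

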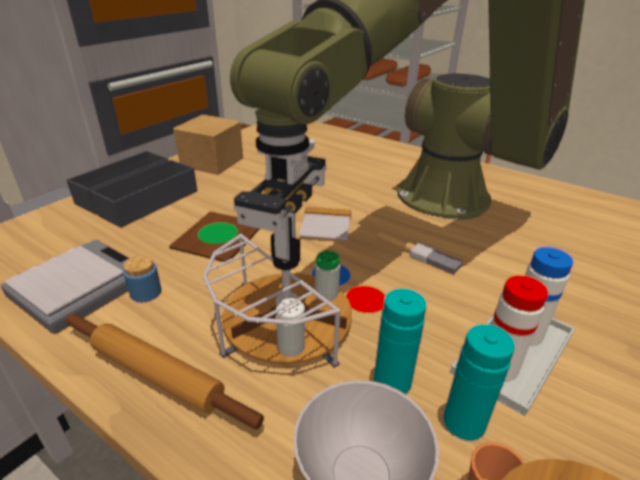

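View pics/w9.png

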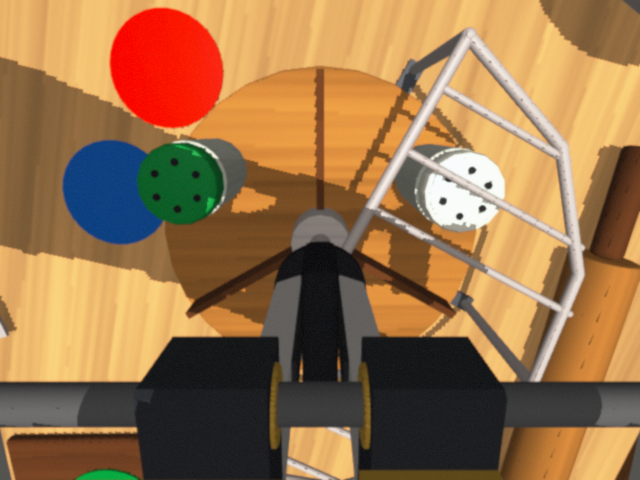

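```bash
python3 - <<'E'
from h import *
T,o=where();c=grab('wrist');s=grab('scene')
A=np.array([.631,-.0345]); a=np.radians(-14.4); Rm=np.array([[np.cos(a),np.sin(a)],[-np.sin(a),np.cos(a)]])
P=plane(c,180,182.5,.106); print(P, Rm@(P[:2]-A))
P,e=tri(c,(180,182.5),s,(328,257)); print(P,e, Rm@(P[:2]-A))
E
```

```text
t 29.02 tcp [ 0.6307 -0.0334  0.1408] jawyaw 13.69 grip 0.0135 F [-8.9  5.  10. ] q [-0.11  0.54  1.34  0.    1.27 -0.35]
[ 0.54987818 -0.00396342  0.106     ] [-0.08616737  0.00940304]
[ 0.54888943 -0.00412451  0.10342377] 0.0008519802896206076 [-0.08708499  0.00900112]
```

The green shaker is at (-0.087, +0.009) in the carousel frame. I'll turn it a little more to centre it, then let go.

{"method": "step_arm", "body": {
  "motion": [
    [[0,-0.0008,-0.0008,-2.5,0,0],[0,0,0,-2,0,0],[0,0,0,-1,0,0],[0,0,0,0,0,0],[0,0,0,0,0,0]]
  ]
}}

```text
time_s: 29.75
ee_pos: [0.6306, -0.0334, 0.1408]
eef_rot: [0.386, 1.57, -0.852]
force: [-0.5, -0.4, 6.9]
grip_width: 0.014
```

{"method": "step_arm", "body": {
  "motion": [
    [[0,0,0,0,0,0],[0,0,0,0,0,0],[0,0,0,0,0,0],[0,0,0,0,0,0]]
  ],
  "fingers": 0.05
}}

```text
time_s: 30.25
ee_pos: [0.6304, -0.0331, 0.1403]
eef_rot: [-1.842, 1.57, -3.08]
force: [0.4, 0.3, -0.5]
grip_width: 0.0486
```

{"method": "step_arm", "body": {
  "motion": [
    [[-0.03,0,0,0,0,0],[-0.04,0,0,0,0,0],[-0.04,0,0,0,0,0],[-0.04,0,0,0,0,0],[-0.01,0,0,0,0,0],[0,0,0,0,0,0]]
  ]
}}

```text
time_s: 31.0
ee_pos: [0.6304, -0.033, 0.2999]
eef_rot: [-1.989, 1.571, 3.055]
force: [0.1, -0.2, -1.0]
grip_width: 0.0501
```

```bash
python3 - <<'E'
from h import *
T,o=where();c=grab('wrist','w10');s=grab('scene','s10');t=grab('top','t10')
b,l=blobs(mask(c,'green'),200); print([(ce.round(1),st[4],plane(c,*ce,.106).round(4)) for i,st,ce in b])
b,l=blobs(mask(s,'green'),100); print([(ce.round(1),st[4],plane(s,*ce,.1).round(4)) for i,st,ce in b])
E
```

```text
t 31.0 tcp [ 0.6304 -0.033   0.2999] jawyaw 19.03 grip 0.0501 F [ 0.1 -0.2 -1. ] q [-0.11  0.44  1.11 -0.    1.59 -0.44]
[(array([237.1, 160.8]), np.int32(1661), array([ 0.5465, -0.0128,  0.106 ]))]
[(array([217.1, 232.8]), np.int32(596), array([ 0.6051, -0.2227,  0.1   ])), (array([324.4, 257.8]), np.int32(297), array([ 0.5505, -0.0102,  0.1   ]))]
```

View pics/w10.png

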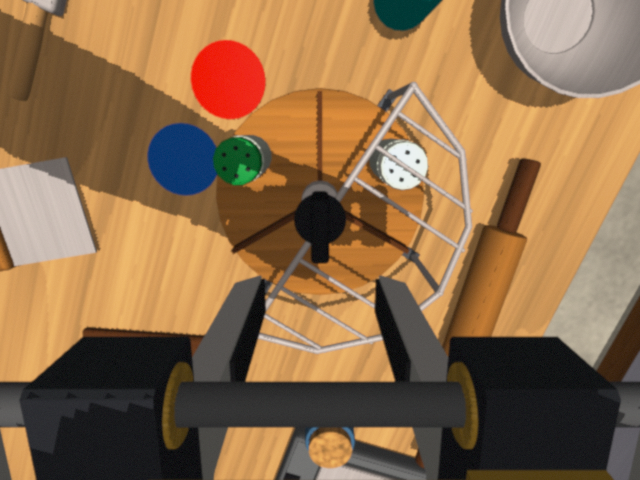

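View pics/s10.png

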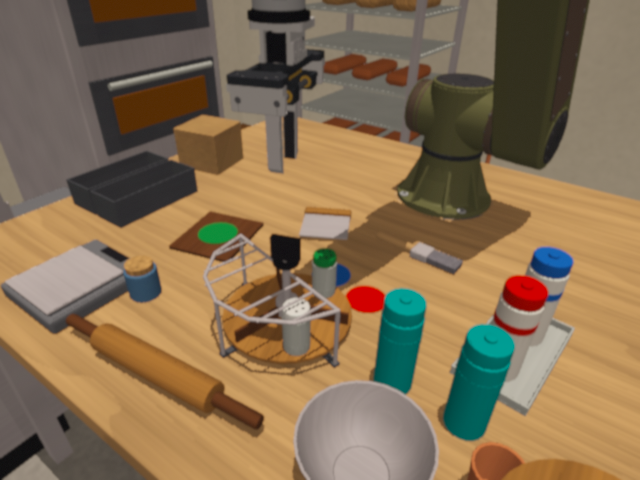

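Green lid is at (237,161) in the wrist view, which puts the shaker at about (0.547,-0.012), the middle of the open front. Going for it.

{"method": "step_arm", "body": {
  "motion": [
    [[0,-0.024,-0.0155,0,0,0],[0,-0.024,-0.0155,0,0,0],[0,-0.024,-0.0155,0,0,0],[0,0,0,-9.5,0,0],[0,0,0,-9.5,0,0],[0,0,0,-9.5,0,0],[0,0,0,-9.5,0,0],[0,0,0,-9.5,0,0],[0,0,0,-9,0,0],[0,0,0,0,0,0]]
  ],
  "fingers": 0.08
}}

```text
time_s: 32.4
ee_pos: [0.547, -0.0125, 0.2995]
eef_rot: [-2.96, 1.569, 3.069]
force: [0.4, -0.8, 0.4]
grip_width: 0.0799
```

```bash
python3 - <<'E'
from h import *
plan((.547,-.0125,.064),75.5);c=grab('wrist','w11')
b,l=blobs(mask(c,'green'),200); print([(ce.round(1),st[4],plane(c,*ce,.106).round(4)) for i,st,ce in b])
E
```

```text
t 32.4 tcp [ 0.547  -0.0125  0.2995] jawyaw 75.47 grip 0.0799 F [ 0.4 -0.8  0.4] q [-0.09  0.24  1.38 -0.    1.52 -1.41]
shift tool [2.355e-01 1.000e-04 3.000e-04] turn [-0.03 -0.08  0.02] min rows 3.767929450552602 0.008582600690538494
[(array([317.3, 210.3]), np.int32(1502), array([ 0.5438, -0.0135,  0.106 ])), (array([ 38.2, 233.2]), np.int32(4699), array([ 0.5004, -0.2654,  0.106 ]))]
```

View pics/w11.png

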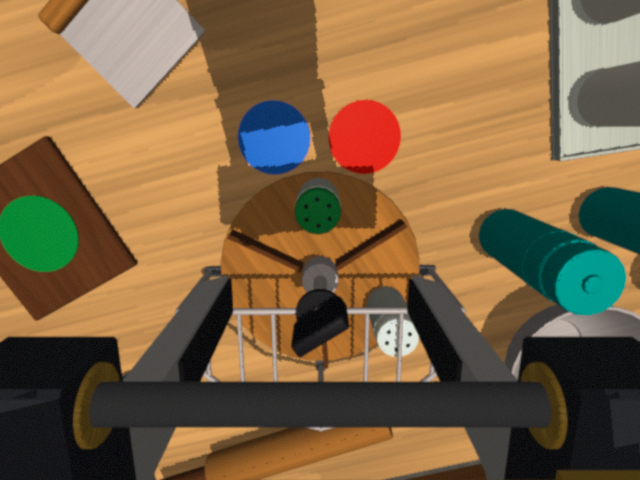

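{"method": "step_arm", "body": {
  "motion": [
    [[0.035,0,-0.001,0,0,0],[0.035,0,0,0,0,0],[0.035,0,0,0,0,0],[0.035,0,0,0,0,0],[0.025,0,0,0,0,0],[0.02,0,0,0,0,0],[0.02,0,0,0,0,0],[0.015,0,0,0,0,0],[0.013,0,0,0,0,0],[0,0,0,0,0,0]]
  ]
}}

```text
time_s: 33.7
ee_pos: [0.5459, -0.0123, 0.0667]
eef_rot: [-2.98, 1.569, 3.05]
force: [0.5, 0.4, 1.0]
grip_width: 0.0802
```

{"method": "step_arm", "body": {
  "motion": [
    [[0,0,0,0,0,0],[0,0,0,0,0,0],[0,0,0,0,0,0],[0,0,0,0,0,0],[0,0,0,0,0,0],[0,0,0,0,0,0]]
  ],
  "fingers": 0.036,
  "squeeze": 15
}}

```text
time_s: 34.45
ee_pos: [0.5464, -0.0123, 0.0677]
eef_rot: [0.18, 1.57, -0.072]
force: [-0.3, -0.9, 3.2]
grip_width: 0.0436
```

{"method": "step_arm", "body": {
  "motion": [
    [[-0.01,0,0,0,0,0],[-0.02,0,0,0,0,0],[-0.02,0,0,0,0,0],[-0.03,0,0,0,0,0],[-0.02,0,0,0,0,0],[-0.01,0,0,0,0,0],[0,0,0,0,0,0]]
  ]
}}

```text
time_s: 35.33
ee_pos: [0.5463, -0.0123, 0.1777]
eef_rot: [0.239, 1.57, -0.014]
force: [-0.1, 0.2, -1.9]
grip_width: 0.0436
```

```bash
python3 - <<'E'
from h import *
plan((.510,-.3355,.1777),75.5);s=grab('scene','s12')
E
```

```text
t 35.33 tcp [ 0.5463 -0.0123  0.1777] jawyaw 75.53 grip 0.0436 F [-0.1  0.2 -1.9] q [-0.09  0.32  1.57  0.    1.26 -1.41]
shift tool [ 0.     -0.3221  0.0456] turn [ 0.03  0.03 -0.01] min rows 5.204335559267545 0.003761855748024195
```

View pics/s12.png

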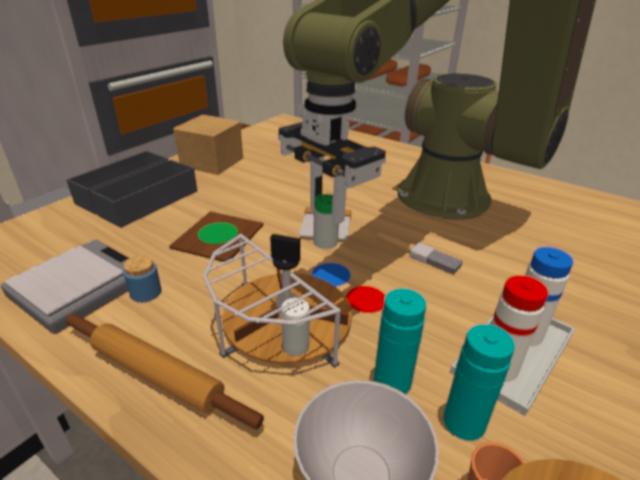

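The green shaker is held upright and the white one is still on the carousel at (294,320). Carrying the green to the coaster.

{"method": "step_arm", "body": {
  "motion": [
    [[0,-0.014,0.002,0,0,0],[0,-0.028,0.004,0,0,0],[0,-0.036,0.005,0,0,0],[0,-0.036,0.005,0,0,0],[0,-0.036,0.005,0,0,0],[0,-0.036,0.005,0,0,0],[0,-0.036,0.005,0,0,0],[0,-0.036,0.005,0,0,0],[0,-0.032,0.005,0,0,0],[0,-0.02,0.003,0,0,0],[0,-0.012,0.0015,0,0,0],[0,0,0,0,0,0]]
  ]
}}

```text
time_s: 36.88
ee_pos: [0.5097, -0.3356, 0.1772]
eef_rot: [2.656, 1.57, 2.403]
force: [0.3, -0.3, -1.7]
grip_width: 0.0438
```

```bash
python3 - <<'E'
from h import *
plan((.510,-.3355,.0602),75.5);c=grab('wrist','w13');s=grab('scene','s13'); t=grab('top','t13')
m=mask(c,'green'); print([(cv2.contourArea(q),[np.round(v,1) for v in cv2.fitEllipse(q)]) for q in cv2.findContours(m,0,1)[0] if len(q)>60])
E
```

```text
t 36.88 tcp [ 0.5097 -0.3356  0.1772] jawyaw 75.5 grip 0.0438 F [ 0.3 -0.3 -1.7] q [-0.64  0.46  1.37  0.    1.31 -1.96]
shift tool [0.117  0.0002 0.0003] turn [-0.   -0.02 -0.01] min rows 1.8714216926132659 0.0024001751616875002
[(9483.0, [array([320.6, 326.9]), array([109.8, 110. ]), np.float64(178.3)]), (6250.0, [array([319.7, 208.7]), array([ 87.4, 109.7]), np.float64(91.9)])]
```

View pics/w13.png

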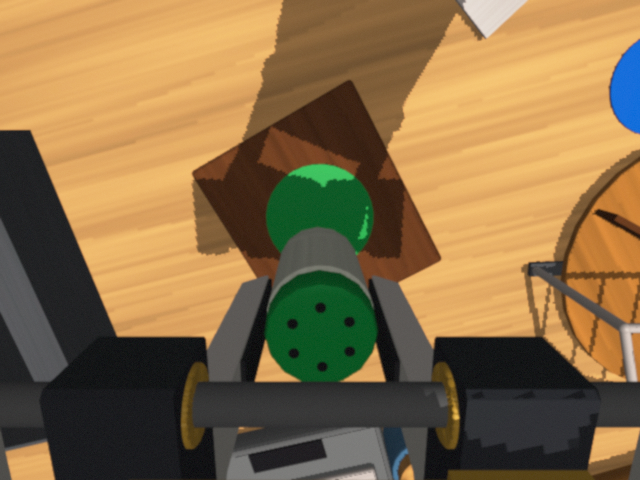

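View pics/s13.png

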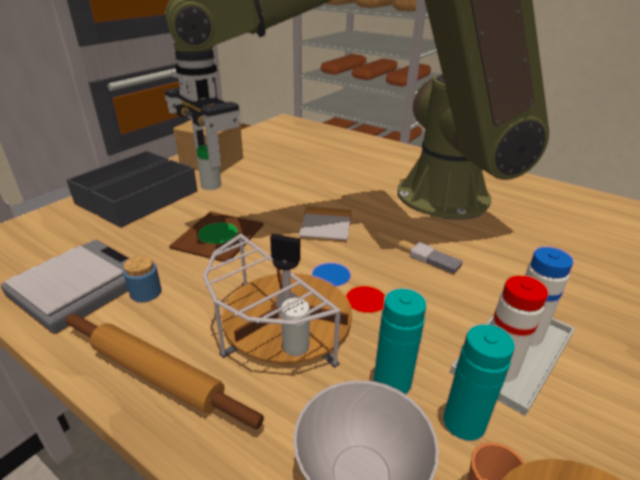

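```bash
python3 - <<'E'
from h import *
T,o=where();c=grab('wrist')
print(plane(c,320,216.5,.012),plane(c,320.6,326.9,.2155))
m=mask(c,'green');q=[q for q in cv2.findContours(m,0,1)[0] if cv2.contourArea(q)>3000]
q=min(q,key=lambda k:k[:,0,1].mean())[:,0]
P=np.array([plane(c,u,v,.012)[:2] for u,v in q if v<235])
from scipy.optimize import least_squares
f=lambda x:np.hypot(P[:,0]-x[0],P[:,1]-x[1])-.045
r=least_squares(f,P.mean(0)); print(r.x,np.abs(f(r.x)).max())
E
```

```text
t 37.02 tcp [ 0.5101 -0.3347  0.1775] jawyaw 75.57 grip 0.0437 F [ 1.7 -0.4 -1.6] q [-0.64  0.46  1.37  0.    1.31 -1.96]
[ 0.50752991 -0.33326092  0.012     ] [ 0.50638013 -0.33283527  0.2155    ]
[ 0.49567927 -0.33188735] 0.02590246496190925
```

The coaster and the held lid agree to about 1 mm in the same wrist view. (The circle fit was spoilt by the can's own edge, so I'm ignoring it.) Lowering.

{"method": "step_arm", "body": {
  "motion": [
    [[0.01,0,0,0,0,0],[0.025,0,0,0,0,0],[0.025,0,0,0,0,0],[0.025,0,0,0,0,0],[0.015,0,0,0,0,0],[0.008,0,0,0,0,0],[0.004,0,0,0,0,0],[0.003,0,0,0,0,0],[0,0,0,0,0,0]]
  ]
}}

```text
time_s: 38.2
ee_pos: [0.5099, -0.3355, 0.0627]
eef_rot: [-0.408, 1.57, -0.66]
force: [-0.8, -0.9, -1.2]
grip_width: 0.0437
```

{"method": "step_arm", "body": {
  "motion": [
    [[0.0015,0,0,0,0,0],[0.001,0,0,0,0,0],[0,0,0,0,0,0]]
  ]
}}

```text
time_s: 38.58
ee_pos: [0.5098, -0.3354, 0.0599]
eef_rot: [2.941, 1.571, 2.688]
force: [-0.1, 0.1, -1.0]
grip_width: 0.044
```

{"method": "step_arm", "body": {
  "motion": [
    [[0.001,0,0,0,0,0],[0,0,0,0,0,0]]
  ]
}}

```text
time_s: 38.83
ee_pos: [0.5101, -0.3356, 0.0596]
eef_rot: [-0.286, 1.57, -0.539]
force: [-1.3, 0.3, 5.0]
grip_width: 0.044
```

Contact at 5 N. Releasing.

{"method": "step_arm", "body": {
  "motion": [
    [[0,0,0,0,0,0],[0,0,0,0,0,0],[0,0,0,0,0,0],[0,0,0,0,0,0]]
  ],
  "fingers": 0.075
}}

```text
time_s: 39.33
ee_pos: [0.5098, -0.3355, 0.0589]
eef_rot: [-2.876, 1.571, -3.129]
force: [-0.2, -0.7, 0.2]
grip_width: 0.0743
```

{"method": "step_arm", "body": {
  "motion": [
    [[-0.02,0,0,0,0,0],[-0.04,0,0,0,0,0],[-0.045,0,0,0,0,0],[-0.045,0,0,0,0,0],[-0.045,0,0,0,0,0],[-0.045,0,0,0,0,0],[0,0,0,0,0,0]]
  ]
}}

```text
time_s: 40.2
ee_pos: [0.5103, -0.3358, 0.3042]
eef_rot: [-0.388, 1.563, -0.64]
force: [0.1, -0.0, -0.2]
grip_width: 0.0745
```

```bash
python3 - <<'E'
from h import *
plan((.4205,.322,.30),-6);c=grab('wrist','w14');s=grab('scene','s14')
E
```

```text
t 40.2 tcp [ 0.5103 -0.3358  0.3042] jawyaw 75.52 grip 0.0745 F [ 0.1 -0.  -0.2] q [-0.64  0.39  1.18  0.    1.57 -1.96]
shift tool [ 0.0007  0.6145 -0.2514] turn [81.52  0.45 -0.15] min rows 10.622645977595967 7.618976261760832
```

View pics/w14.png

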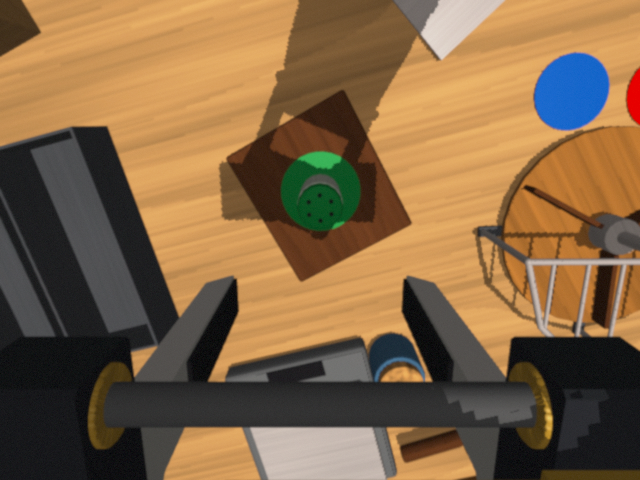

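View pics/s14.png

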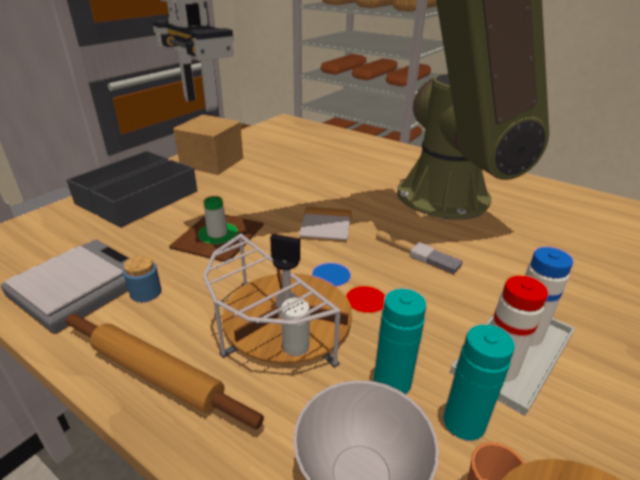

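The green shaker stands on the coaster with its lid at (320,206). Turning the wrist back for the jars.

{"method": "step_arm", "body": {
  "motion": [
    [[0,0,0,10.2,0,0],[0,0,0,10.2,0,0],[0,0,0,10.2,0,0],[0,0,0,10.2,0,0],[0,0,0,10.2,0,0],[0,0,0,10.2,0,0],[0,0,0,10.2,0,0],[0,0,0,10.1,0,0],[0,0,0,0,0,0]]
  ]
}}

```text
time_s: 41.42
ee_pos: [0.5095, -0.3352, 0.298]
eef_rot: [-2.116, 1.569, 2.493]
force: [0.0, -0.4, 0.1]
grip_width: 0.0753
```

```bash
python3 - <<'E'
from h import *
plan((.4205,.322,.30),-6)
E
```

```text
t 41.42 tcp [ 0.5095 -0.3352  0.298 ] jawyaw -5.92 grip 0.0753 F [ 0.  -0.4  0.1] q [-0.64  0.39  1.19  0.    1.56 -0.54]
shift tool [-0.0012 -0.1563 -0.6446] turn [ 0.08 -0.05  0.09] min rows 10.611808377028822 0.012655941032190551
```

{"method": "step_arm", "body": {
  "motion": [
    [[0,-0.01,-0.04,0,0,0],[0,-0.01,-0.04,0,0,0],[0,-0.01,-0.04,0,0,0],[0,-0.01,-0.04,0,0,0],[0,-0.01,-0.04,0,0,0],[0,-0.01,-0.04,0,0,0],[0,-0.01,-0.04,0,0,0],[0,-0.01,-0.04,0,0,0]]
  ],
  "fingers": 0.082
}}

```text
time_s: 42.42
ee_pos: [0.4629, -0.0076, 0.2985]
eef_rot: [-1.606, 1.57, 3.007]
force: [0.4, -0.3, -0.1]
grip_width: 0.082
```

{"method": "step_arm", "body": {
  "motion": [
    [[0,-0.01,-0.04,0,0,0],[0,-0.01,-0.04,0,0,0],[0,-0.01,-0.04,0,0,0],[0,-0.01,-0.04,0,0,0],[0,-0.01,-0.04,0,0,0],[0,-0.01,-0.04,0,0,0],[0,-0.01,-0.04,0,0,0],[0,-0.01,-0.035,0,0,0],[0,0,0,0,0,0]]
  ]
}}

```text
time_s: 43.55
ee_pos: [0.416, 0.3143, 0.298]
eef_rot: [-0.992, 1.569, -2.66]
force: [0.6, 0.0, -0.4]
grip_width: 0.0821
```

```bash
python3 - <<'E'
from h import *
plan((.4205,.322,.1),-6); c=grab('wrist','w15'); t=grab('top','t15'); s=grab('scene')
b,l=blobs(mask(c,'blue'),500); print([(ce.round(1),st[4],plane(c,*ce,.168).round(4)) for i,st,ce in b])
im=cv2.resize(t['pixels'][220:340,270:540,::-1],None,fx=2.9,fy=2.9,interpolation=cv2.INTER_CUBIC); cv2.imwrite('pics/t15z.png',im)
E
```

```text
t 43.55 tcp [0.416  0.3143 0.298 ] jawyaw -5.57 grip 0.0821 F [ 0.6  0.  -0.4] q [0.58 0.18 1.45 0.   1.51 0.67]
shift tool [ 0.198   0.004  -0.0083] turn [0.43 0.05 0.08] min rows 3.1719737710982256 0.041003840492737274
[(array([323.8, 216.4]), np.int32(4268), array([0.419 , 0.3239, 0.168 ])), (array([388. , 453.2]), np.int32(2190), array([0.455 , 0.1073, 0.168 ]))]
```

View pics/w15.png

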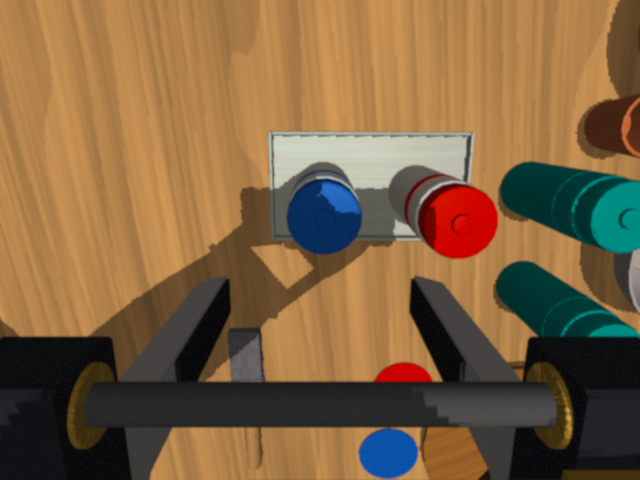

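View pics/t15z.png

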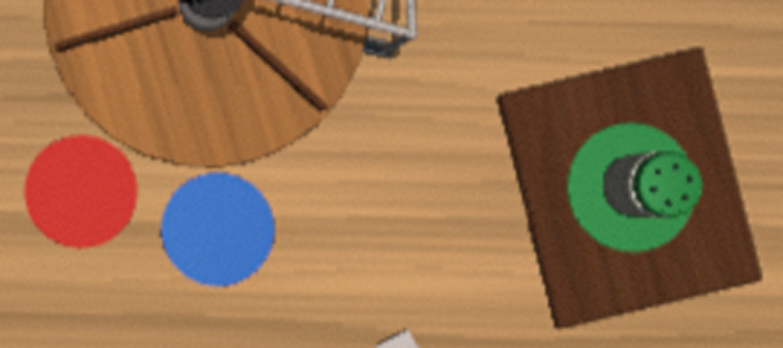

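```bash
python3 - <<'E'
from h import *
t=grab('top')
f=lambda x,y,z:plane(t,270+x/2.9,220+y/2.9,z).round(4)
print(f(631,187,.012),f(669,184,.098)); where()
E
```

```text
[ 0.5082 -0.338   0.012 ] [ 0.5097 -0.3376  0.098 ]
t 43.75 tcp [0.417  0.312  0.2989] jawyaw -5.93 grip 0.082 F [-0.6  0.4  0.6] q [ 0.57  0.18  1.46 -0.    1.51  0.68]
```

{"method": "step_arm", "body": {
  "motion": [
    [[0.02,0.002,-0.004,0.4,0,0],[0.03,0.002,-0.0043,0,0,0],[0.034,0,0,0,0,0],[0.034,0,0,0,0,0],[0.034,0,0,0,0,0],[0.03,0,0,0,0,0],[0.0165,0,0,0,0,0],[0,0,0,0,0,0]]
  ]
}}

```text
time_s: 44.75
ee_pos: [0.4217, 0.32, 0.1001]
eef_rot: [-0.828, 1.57, -2.51]
force: [0.1, -0.5, 0.6]
grip_width: 0.0819
```

{"method": "step_arm", "body": {
  "motion": [
    [[0,-0.001,-0.002,0,0,0],[0,0,0,0,0,0]]
  ]
}}

```text
time_s: 45.0
ee_pos: [0.4213, 0.3231, 0.1015]
eef_rot: [2.291, 1.569, 0.609]
force: [0.0, -0.5, -0.3]
grip_width: 0.0821
```

{"method": "step_arm", "body": {
  "motion": [
    [[0,0,0,0,0,0],[0,0,0,0,0,0],[0,0,0,0,0,0],[0,0,0,0,0,0],[0,0,0,0,0,0]]
  ],
  "fingers": 0.05,
  "squeeze": 25
}}

```text
time_s: 45.62
ee_pos: [0.4209, 0.3227, 0.1005]
eef_rot: [-3.137, 1.571, 1.465]
force: [-1.6, -0.2, 2.3]
grip_width: 0.06
```

{"method": "step_arm", "body": {
  "motion": [
    [[-0.01,0,0,0,0,0],[-0.02,0,0,0,0,0],[-0.02,0,0,0,0,0],[-0.02,0,0,0,0,0],[-0.01,0,0,0,0,0],[0,0,0,0,0,0]]
  ]
}}

```text
time_s: 46.38
ee_pos: [0.421, 0.3227, 0.1808]
eef_rot: [2.206, 1.57, 0.524]
force: [-0.2, 0.0, -3.3]
grip_width: 0.0598
```

```bash
python3 - <<'E'
from h import *
plan((.4705,-.0475,.1793),-6); s=grab('scene','s16')
E
```

```text
t 46.38 tcp [0.421  0.3227 0.1808] jawyaw -6.38 grip 0.0598 F [-0.2  0.  -3.3] q [ 0.58  0.28  1.61 -0.    1.25  0.7 ]
shift tool [0.0014 0.0903 0.3625] turn [-0.38 -0.03 -0.04] min rows 5.976617169378281 0.035469273989495995
```

View pics/s16.png

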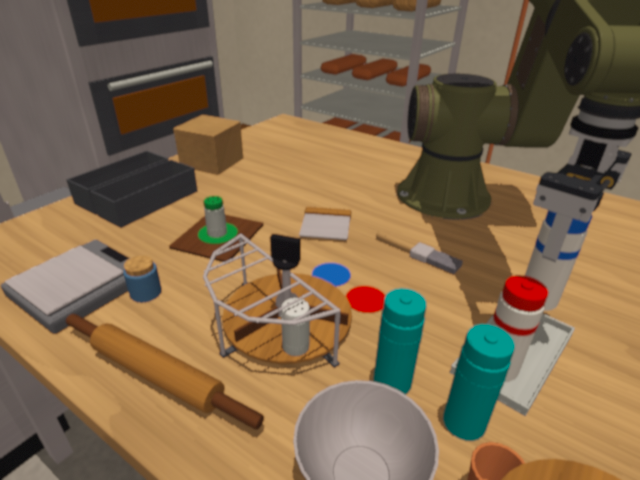

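The blue jar is held upright. Carrying it to the blue mat.

{"method": "step_arm", "body": {
  "motion": [
    [[0,0.004,0.016,0,0,0],[0,0.007,0.028,0,0,0],[0,0.01,0.04,0,0,0],[0,0.01,0.04,0,0,0],[0,0.01,0.04,0,0,0],[0,0.01,0.04,0,0,0],[0,0.01,0.04,0,0,0],[0,0.01,0.04,0,0,0],[0,0.009,0.036,0,0,0],[0,0.006,0.024,0,0,0],[0,0.0043,0.0185,0,0,0],[0,0,0,0,0,0]]
  ]
}}

```text
time_s: 47.92
ee_pos: [0.4698, -0.049, 0.1798]
eef_rot: [-1.471, 1.57, 3.128]
force: [-0.3, 0.4, -3.6]
grip_width: 0.06
```

{"method": "step_arm", "body": {
  "motion": [
    [[0,0,0,3,0,0],[0,0,0,3,0,0],[0,0,0,2.6,0,0],[0,0,0,0,0,0]]
  ]
}}

```text
time_s: 48.42
ee_pos: [0.47, -0.0473, 0.1802]
eef_rot: [-1.547, 1.57, 2.904]
force: [0.4, -0.0, -3.1]
grip_width: 0.0598
```

```bash
python3 - <<'E'
from h import *
plan((.4705,-.0475,.1),-15); c=grab('wrist','w17')
E
```

```text
t 48.42 tcp [ 0.47   -0.0473  0.1802] jawyaw -14.94 grip 0.0598 F [ 0.4 -0.  -3.1] q [-0.18  0.15  1.76  0.    1.23  0.08]
shift tool [0.0802 0.0006 0.0001] turn [0.06 0.   0.03] min rows 1.2828975345132962 0.005965185170563767
```

View pics/w17.png

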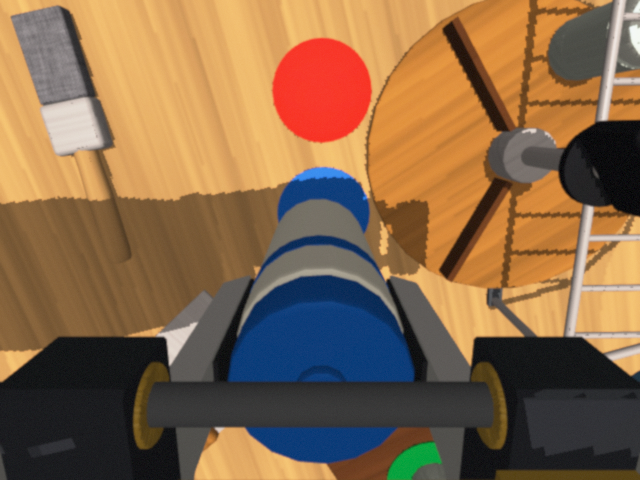

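```bash
python3 - <<'E'
from h import *
c=grab('wrist')
print(plane(c,323.5,211,.002),plane(c,323.5,213,.002),'far edge',plane(c,323.5,167,.002))
print(plane(c,322,371,.168+.08+.006))
E
```

```text
[ 0.47340665 -0.04358133  0.002     ] [ 0.47295834 -0.04528072  0.002     ] far edge [ 0.48299663 -0.00722924  0.002     ]
[ 0.47208041 -0.03949508  0.254     ]
```

{"method": "step_arm", "body": {
  "motion": [
    [[0.01,0.0015,-0.002,0,0,0],[0.02,0,0,0,0,0],[0.02,0,0,0,0,0],[0.015,0,0,0,0,0],[0.008,0,0,0,0,0],[0.005,0,0,0,0,0],[0.002,0,0,0,0,0],[0,0,0,0,0,0]]
  ]
}}

```text
time_s: 49.52
ee_pos: [0.4725, -0.0461, 0.1007]
eef_rot: [1.586, 1.57, -0.247]
force: [-0.0, -0.4, -3.1]
grip_width: 0.0597
```

{"method": "step_arm", "body": {
  "motion": [
    [[0.001,0,0,0,0,0],[0,0,0,0,0,0]]
  ]
}}

```text
time_s: 49.78
ee_pos: [0.4724, -0.0461, 0.0996]
eef_rot: [1.556, 1.571, -0.276]
force: [0.5, 0.7, -3.2]
grip_width: 0.0596
```

{"method": "step_arm", "body": {
  "motion": [
    [[0.001,0,0,0,0,0],[0,0,0,0,0,0]]
  ]
}}

```text
time_s: 50.02
ee_pos: [0.4725, -0.0461, 0.0985]
eef_rot: [1.567, 1.571, -0.265]
force: [-0.3, -0.2, -2.2]
grip_width: 0.0596
```

{"method": "step_arm", "body": {
  "motion": [
    [[0.001,0,0,0,0,0],[0,0,0,0,0,0]]
  ]
}}

```text
time_s: 50.28
ee_pos: [0.4726, -0.0461, 0.0985]
eef_rot: [1.728, 1.57, -0.104]
force: [-6.2, 0.7, 11.8]
grip_width: 0.0598
```

{"method": "step_arm", "body": {
  "motion": [
    [[0,0,0,0,0,0],[0,0,0,0,0,0],[0,0,0,0,0,0],[0,0,0,0,0,0]]
  ],
  "fingers": 0.088
}}

```text
time_s: 50.78
ee_pos: [0.4724, -0.0461, 0.0974]
eef_rot: [-2.171, 1.571, 2.28]
force: [0.0, -0.1, 0.2]
grip_width: 0.0878
```

{"method": "step_arm", "body": {
  "motion": [
    [[-0.02,0,0,0,0,0],[-0.04,0,0,0,0,0],[-0.04,0,0,0,0,0],[-0.04,0,0,0,0,0],[-0.04,0,0,0,0,0],[-0.02,0,0,0,0,0]]
  ]
}}

```text
time_s: 51.52
ee_pos: [0.4727, -0.0461, 0.2996]
eef_rot: [1.657, 1.568, -0.175]
force: [0.2, -0.5, 0.7]
grip_width: 0.0885
```

```bash
python3 - <<'E'
from h import *
plan((.5205,.3105,.30),-6); c=grab('wrist','w18')
E
```

```text
t 51.52 tcp [ 0.4727 -0.0461  0.2996] jawyaw -14.98 grip 0.0885 F [ 0.2 -0.5  0.7] q [-0.17  0.07  1.58 -0.    1.49  0.09]
shift tool [-0.0005 -0.0459 -0.3569] turn [-8.98 -0.   -0.15] min rows 5.756756354364038 0.8390860339428816
```

View pics/w18.png

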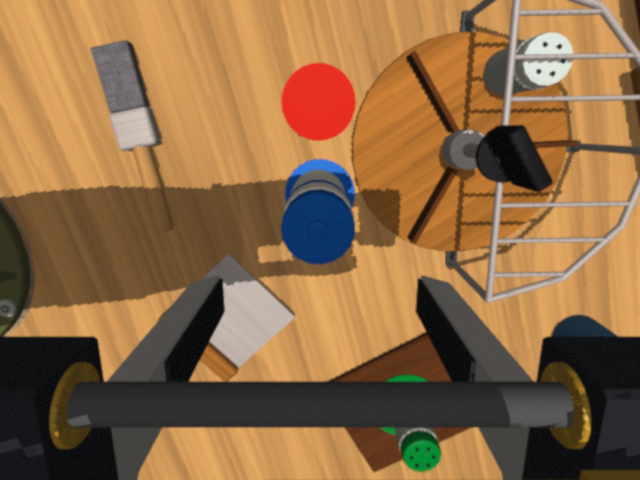

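The blue jar stands on its mat with its lid at (318,226). Next, the red jar.

{"method": "step_arm", "body": {
  "motion": [
    [[0,-0.005,-0.038,0,0,0],[0,-0.005,-0.038,0,0,0],[0,-0.005,-0.038,0,0,0],[0,-0.005,-0.038,0,0,0],[0,-0.005,-0.038,0,0,0],[0,-0.005,-0.038,0,0,0],[0,-0.005,-0.038,0,0,0],[0,-0.005,-0.038,0,0,0],[0,-0.0059,-0.0529,-3,0,0],[0,0,0,-3,0,0],[0,0,0,-3,0,0],[0,0,0,0,0,0]]
  ]
}}

```text
time_s: 53.08
ee_pos: [0.5202, 0.3106, 0.2966]
eef_rot: [-0.998, 1.57, -2.673]
force: [0.1, 0.5, -0.2]
grip_width: 0.0881
```

```bash
python3 - <<'E'
from h import *
camera('top')
plan((.5205,.3105,.0995),-6); c=grab('wrist','w19')
b,l=blobs(mask(c,'red'),500); print([(ce.round(1),st[4],plane(c,*ce,.168).round(4)) for i,st,ce in b])
E
```

```text
t 53.12 tcp [0.5202 0.3105 0.2968] jawyaw -6.04 grip 0.088 F [-0.   0.3 -0.6] q [ 0.48  0.38  1.2  -0.    1.56  0.58]
shift tool [ 1.973e-01  4.000e-04 -1.000e-04] turn [-0.04  0.02  0.03] min rows 3.1574465636682865 0.005376647853649263
[(array([321.7, 229.1]), np.int32(4291), array([0.5208, 0.3109, 0.168 ])), (array([323.7, 376.2]), np.int32(598), array([0.5094, 0.1861, 0.168 ]))]
```

View pics/w19.png

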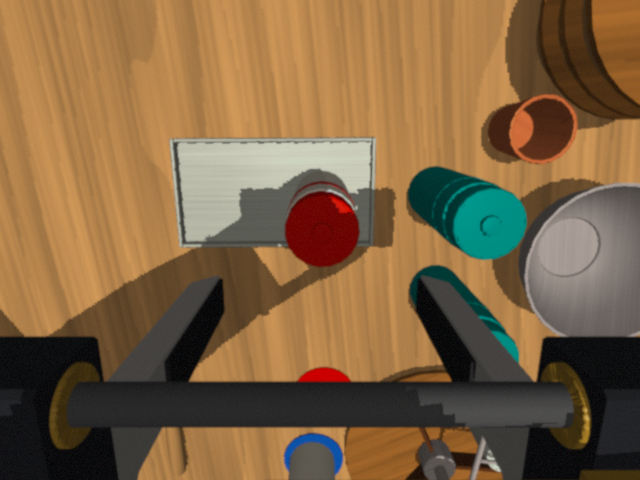

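The red jar is centred between the fingers with its lid at (322,229).

{"method": "step_arm", "body": {
  "motion": [
    [[0.03,0,0,0,0,0],[0.034,0,0,0,0,0],[0.034,0,0,0,0,0],[0.034,0,0,0,0,0],[0.034,0,0,0,0,0],[0.02,0,0,0,0,0],[0.01,0,0,0,0,0],[0,0,0,0,0,0]]
  ]
}}

```text
time_s: 54.18
ee_pos: [0.5202, 0.3105, 0.1013]
eef_rot: [-0.998, 1.57, -2.674]
force: [-0.2, 0.2, -0.3]
grip_width: 0.0882
```

{"method": "step_arm", "body": {
  "motion": [
    [[0,0,0,0,0,0],[0,0,0,0,0,0],[0,0,0,0,0,0],[0,0,0,0,0,0],[0,0,0,0,0,0]]
  ],
  "fingers": 0.05
}}

```text
time_s: 54.8
ee_pos: [0.5205, 0.3107, 0.1019]
eef_rot: [2.089, 1.57, 0.414]
force: [2.0, 0.2, 3.8]
grip_width: 0.0598
```

{"method": "step_arm", "body": {
  "motion": [
    [[-0.01,0,0,0,0,0],[-0.02,0,0,0,0,0],[-0.02,0,0,0,0,0],[-0.02,0,0,0,0,0],[-0.01,0,0,0,0,0],[0,0,0,0,0,0]]
  ]
}}

```text
time_s: 55.55
ee_pos: [0.5203, 0.3106, 0.1817]
eef_rot: [2.206, 1.57, 0.531]
force: [0.6, 0.9, -4.0]
grip_width: 0.0598
```

```bash
python3 - <<'E'
from h import *
plan((.4975,.0525,.18),-6)
E
```

```text
t 55.55 tcp [0.5203 0.3106 0.1817] jawyaw -5.98 grip 0.0598 F [ 0.6  0.9 -4. ] q [0.48 0.44 1.38 0.   1.32 0.58]
shift tool [0.0017 0.0042 0.2591] turn [ 0.02 -0.01 -0.02] min rows 4.146057207333923 0.0031622237341149737
```

{"method": "step_arm", "body": {
  "motion": [
    [[0,0,0.015,0,0,0],[0,0,0.028,0,0,0],[0,0.001,0.032,0,0,0],[0,0.001,0.032,0,0,0],[0,0.001,0.032,0,0,0],[0,0.001,0.032,0,0,0],[0,0,0.032,0,0,0],[0,0,0.028,0,0,0],[0,0,0.018,3,0,0],[0,0,0.01,3,0,0],[0,0,0,3,0,0],[0,0,0,0,0,0]]
  ]
}}

```text
time_s: 57.05
ee_pos: [0.4967, 0.0528, 0.1813]
eef_rot: [-1.625, 1.571, 2.825]
force: [-0.0, 0.4, -3.9]
grip_width: 0.0596
```

```bash
python3 - <<'E'
from h import *
plan((.4975,.0525,.10),-15); c=grab('wrist','w20'); s=grab('scene','s20')
m=mask(c,'red'); rows=[(v,np.where(m[v])[0]) for v in range(140,240,8)]
print([(v,r.min(),r.max()) for v,r in rows if len(r)])
E
```

```text
t 57.05 tcp [0.4967 0.0528 0.1813] jawyaw -15.04 grip 0.0596 F [-0.   0.4 -3.9] q [0.03 0.21 1.69 0.   1.24 0.29]
shift tool [0.0813 0.0009 0.0001] turn [-0.04 -0.    0.01] min rows 1.3009746753166591 0.0035378890879938364
[(172, np.int64(313), np.int64(330)), (180, np.int64(295), np.int64(348)), (188, np.int64(286), np.int64(356)), (196, np.int64(281), np.int64(362)), (204, np.int64(278), np.int64(365)), (212, np.int64(277), np.int64(366)), (220, np.int64(277), np.int64(366)), (228, np.int64(278), np.int64(364))]
```

View pics/w20.png

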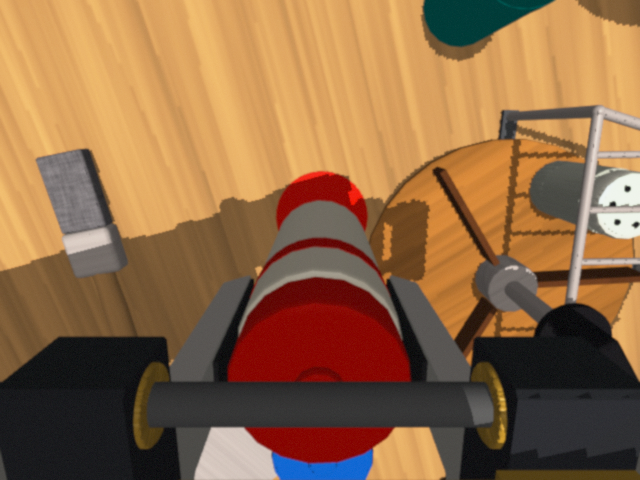

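```bash
python3 - <<'E'
from h import *
c=grab('wrist')
e=plane(c,321.5,171.5,.002); print(e, e[:2]-.04*np.array([.259,.966]), plane(c,321.5,215,.002))
E
```

```text
[0.50705642 0.08969262 0.002     ] [0.49669642 0.05105262] [0.4974329  0.05347278 0.002     ]
```

{"method": "step_arm", "body": {
  "motion": [
    [[0.01,0.0005,0.001,0,0,0],[0.02,0,0,0,0,0],[0.02,0,0,0,0,0],[0.015,0,0,0,0,0],[0.008,0,0,0,0,0],[0.005,0,0,0,0,0],[0.002,0,0,0,0,0],[0.001,0,0,0,0,0],[0,0,0,0,0,0]]
  ]
}}

```text
time_s: 58.32
ee_pos: [0.4971, 0.0516, 0.1007]
eef_rot: [1.839, 1.57, 0.007]
force: [-0.4, 0.3, -3.7]
grip_width: 0.0597
```

{"method": "step_arm", "body": {
  "motion": [
    [[0.001,0,0,0,0,0],[0,0,0,0,0,0]]
  ]
}}

```text
time_s: 58.58
ee_pos: [0.4972, 0.0516, 0.0998]
eef_rot: [1.896, 1.57, 0.063]
force: [-1.6, -0.4, 1.3]
grip_width: 0.06
```

{"method": "step_arm", "body": {
  "motion": [
    [[0.0005,0,0,0,0,0],[0,0,0,0,0,0],[0,0,0,0,0,0],[0,0,0,0,0,0],[0,0,0,0,0,0]]
  ],
  "fingers": 0.09
}}

```text
time_s: 59.2
ee_pos: [0.497, 0.0515, 0.099]
eef_rot: [1.019, 1.571, -0.813]
force: [0.5, 0.1, 0.8]
grip_width: 0.0898
```

{"method": "step_arm", "body": {
  "motion": [
    [[-0.02,0,0,0,0,0],[-0.04,0,0,0,0,0],[-0.04,0,0,0,0,0],[-0.04,0,0,0,0,0],[-0.04,0,0,0,0,0],[-0.02,0,0,0,0,0],[0,0,0,0,0,0]]
  ]
}}

```text
time_s: 60.08
ee_pos: [0.4973, 0.0516, 0.2999]
eef_rot: [1.86, 1.568, 0.028]
force: [-0.4, 1.3, -0.5]
grip_width: 0.0899
```

{"method": "step_arm", "body": {
  "motion": [
    [[0,0,-0.03,0,0,0],[0,0,-0.04,0,0,0],[0,0,-0.04,0,0,0],[0,0,-0.04,0,0,0],[0,0,-0.04,0,0,0],[0,0,-0.04,0,0,0],[0,0,-0.03,0,0,0],[0,0,0,0,0,0],[0,0,0,0,0,0]]
  ]
}}

```text
time_s: 61.2
ee_pos: [0.564, 0.3021, 0.298]
eef_rot: [-0.732, 1.569, -2.564]
force: [0.3, -0.3, 0.0]
grip_width: 0.0901
```

```bash
python3 - <<'E'
from h import *
where(); t=grab('top','t21'); s=grab('scene','s21')
im=cv2.resize(t['pixels'][150:340,270:540,::-1],None,fx=2.9,fy=2.9,interpolation=cv2.INTER_CUBIC); cv2.imwrite('pics/t21z.png',im)
E
```

```text
t 61.2 tcp [0.564  0.3021 0.298 ] jawyaw -14.99 grip 0.0901 F [ 0.3 -0.3  0. ] q [ 0.43  0.47  1.08 -0.    1.59  0.7 ]
```

View pics/t21z.png

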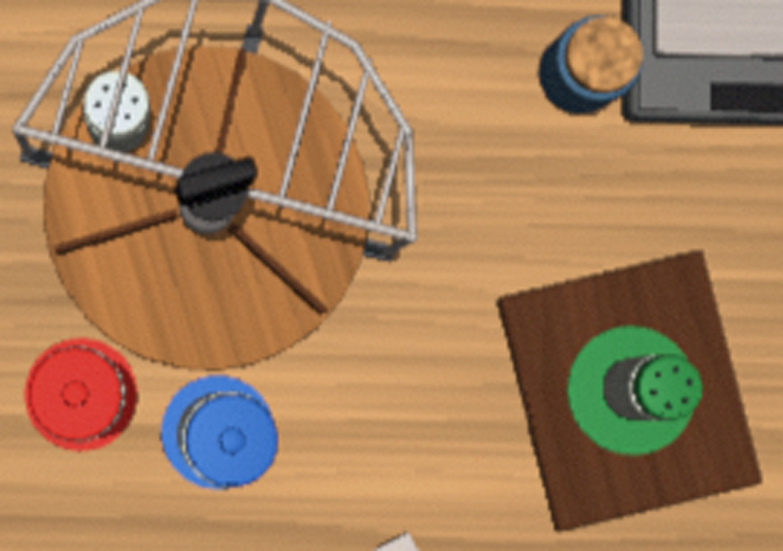

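View pics/s21.png

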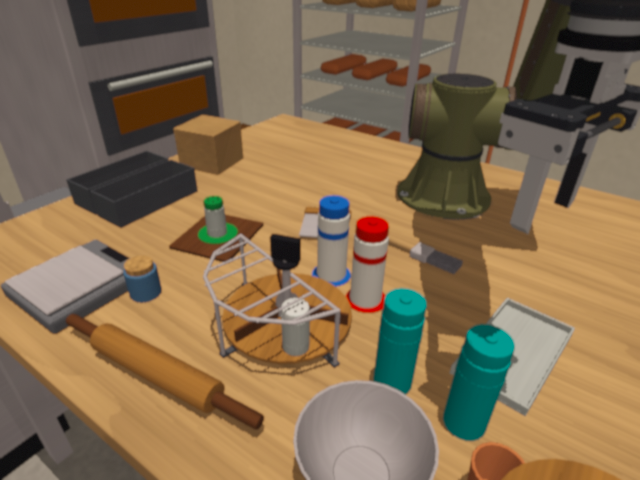

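```bash
python3 - <<'E'
from h import *
t=grab('top');s=grab('scene')
f=lambda x,y,z:plane(t,270+x/2.9,150+y/2.9,z).round(4)
print('red',f(75,393,.172),'mat .4976 .0492');print('blue',f(232,440,.172),'mat .4731 -.0479')
# original buttons for reference
print(plane(t,294.7,284.7,.172),plane(t,351.3,303.7,.172))
print(tri(t,(270+75/2.9,150+393/2.9),s,(372.7,223.7)))
E
```

```text
red [0.4972 0.0467 0.172 ] mat .4976 .0492
blue [ 0.4709 -0.0489  0.172 ] mat .4731 -.0479
[0.49856634 0.04878887 0.172     ] [ 0.46749393 -0.05128038  0.172     ]
(array([0.49630625, 0.04861792, 0.16571376]), np.float64(0.0038322692315580003))
```

Both lids are within about 3 mm of their mat centres, and the arm is clear of everything. Handing in.

```bash
python3 -c "
from station import ticket; print(ticket.hand_in())"
```

```text
the job is handed in; nothing more can be done
None
```

I finished the whole sequence and handed the job in at about 61 s of the 139 s allowed; no verdict was reported. Both jars went into the tray. I then turned the carousel about +2.1 rad by its knob, stood the green shaker on the coaster, and put each jar back on its own mat.

- **Positions:** in the last checks with the top camera, the green shaker was within about 2 mm of the coaster's centre and the jars within about 3 mm of their mats' centres.
- **Standing and clear:** the pictures show all four items upright, with the white shaker still on the carousel. The gripper was open and well clear of everything, and the turquoise look-alikes were left alone.
- **Disagreements:** the three cameras differed by 2–6 mm on the mats and the coaster, so I used averages and views relative to the gripper. I dropped one circle fit of the coaster because the can's own edge spoilt it.

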